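# Screw the handles into wooden clay stamps on a clamping board

### The job

Fit the turned handles to the wooden clay stamps. Lay all the stamps side by side across the two rails of the clamping board, carved face down, slide the jaw up so that they sit tight against one another and the end stop, and lock the jaw with its star knob; only then press down firmly on each handle while turning it clockwise, so that its wood screw bites, and screw it fully home. At the end free the clamp and draw the jaw back a few centimetres, leaving the finished stamps lying on the rails, and do not disturb the beaker, the jar and the tumbler.

Things in the scene. Friction and masses are not known exactly. Their poses are not given: they have to be found in the camera images.
- board: Clamping board, fixed: a plywood board 110 x 390 x 12 mm with two narrow wooden rails standing on it. Origin: centre of its underside, on the table; y runs along the rails from the jaw towards the end stop, z up. The rails run along y at x = -19 and x = +19 mm, each 10 mm wide; their tops are 22 mm above the origin and 10 mm above the plywood. Stamps lie across them with their centre over x = 0.
- stop_face (a point): Centre of the end stop's face that the stamps are pushed against, at board y = +160 mm, 12 mm above the rails' tops; the stop (64 mm wide, 25 mm thick, 30 mm high) lies on the +y side of it. Axes as the board's.
- jaw_face (a point): Centre of the jaw's cork face that presses the stamps, 12 mm above the rails' tops; axes as the board's. The jaw is a wooden block 60 mm wide, 60 mm long and 24 mm high that rides on the rails and extends from here towards board -y.
- jaw (a joint): How far the jaw has been slid from its far end towards the stop (m, 0 to 0.17). The clear length between jaw face and stop face is 0.290 m minus this. It takes about 2 N to slide while the knob is free (plus the stamps it pushes), and over 30 N while it is locked. It can be slid by holding its star knob and moving along the rails.
- knob_grip (a point): Centre of the black star knob on top of the jaw: upright axis, 32 mm across (36 mm over its lobes), 22 mm high; its underside is 7 mm above the jaw's top, and its axis is 40 mm behind the jaw face. It moves with the jaw.
- clamp_knob (a joint): Turn of the star knob (rad), clockwise seen from above is positive: 0 free, 1.4 tight. It begins to grip at about 0.7 and counts as locked from 1.1; below 0.4 it is free. It needs about 0.12 N m and stays where it is left.
- stamp_a_center (a point): Wooden stamp block, 52 mm along its x, 68 mm along its y, 24 mm high, 150 g; this point is its centre, 12 mm above its underside. Grip it across the 52 mm. Its underside is carved, with a 12 mm plain margin along each long (68 mm) side that rests on the rails, so its y must lie along the board's y (either way round). One of two or three alike; may be absent.
- handle_a_grip (a point): Centre of the wooden handle on stamp a: a round turned knob, upright axis over the block's centre, head 28 mm across and 18 mm high (10 mm above and 8 mm below this point), with a narrower neck and collar under it. This point is 19 mm above the block's top at the start (the collar stands 4 mm clear of the block) and 15 mm when home. It sits in the block by its screw and comes along when the block is lifted.
- screw_a (a joint): Depth of the screw of the handle on stamp a (m): 0 as found, its point only standing in the pilot hole; 0.004 home, the collar on the block. Right-hand thread, 6 mm per turn, so two thirds of a turn (4.2 rad) clockwise from above drive it home. It bites only while it is pressed down with about 9 N or more (12 to 20 N is good) as it turns; turned with less, or pressed without turning, it does not go in. It needs about 0.1 N m, so the block must be held.
- stamp_b_center (a point): Wooden stamp block, 52 mm along its x, 68 mm along its y, 24 mm high, 150 g; this point is its centre, 12 mm above its underside. Grip it across the 52 mm. Its underside is carved, with a 12 mm plain margin along each long (68 mm) side that rests on the rails, so its y must lie along the board's y (either way round). One of two or three alike; may be absent.
- handle_b_grip (a point): Centre of the wooden handle on stamp b: a round turned knob, upright axis over the block's centre, head 28 mm across and 18 mm high (10 mm above and 8 mm below this point), with a narrower neck and collar under it. This point is 19 mm above the block's top at the start (the collar stands 4 mm clear of the block) and 15 mm when home. It sits in the block by its screw and comes along when the block is lifted.
- screw_b (a joint): Depth of the screw of the handle on stamp b (m): 0 as found, its point only standing in the pilot hole; 0.004 home, the collar on the block. Right-hand thread, 6 mm per turn, so two thirds of a turn (4.2 rad) clockwise from above drive it home. It bites only while it is pressed down with about 9 N or more (12 to 20 N is good) as it turns; turned with less, or pressed without turning, it does not go in. It needs about 0.1 N m, so the block must be held.
- stamp_c_center (a point): Wooden stamp block, 52 mm along its x, 68 mm along its y, 24 mm high, 150 g; this point is its centre, 12 mm above its underside. Grip it across the 52 mm. Its underside is carved, with a 12 mm plain margin along each long (68 mm) side that rests on the rails, so its y must lie along the board's y (either way round). One of two or three alike; may be absent.
- handle_c_grip (a point): Centre of the wooden handle on stamp c: a round turned knob, upright axis over the block's centre, head 28 mm across and 18 mm high (10 mm above and 8 mm below this point), with a narrower neck and collar under it. This point is 19 mm above the block's top at the start (the collar stands 4 mm clear of the block) and 15 mm when home. It sits in the block by its screw and comes along when the block is lifted.
- screw_c (a joint): Depth of the screw of the handle on stamp c (m): 0 as found, its point only standing in the pilot hole; 0.004 home, the collar on the block. Right-hand thread, 6 mm per turn, so two thirds of a turn (4.2 rad) clockwise from above drive it home. It bites only while it is pressed down with about 9 N or more (12 to 20 N is good) as it turns; turned with less, or pressed without turning, it does not go in. It needs about 0.1 N m, so the block must be held.
- beaker: Bystander: grey clay cup, 74 x 78 x 84 mm; origin at the centre of its underside. Leave it alone.
- jar: Bystander: screw-top glaze jar, 62 mm across, 73 mm high; origin at the centre of its underside. Leave it alone.
- tumbler: Bystander: short clear glass, 75 mm across, 77 mm high; origin at the centre of its underside. Leave it alone.
Mind the look-alikes: they are no part of the job. What is shaped like the part that bears stamp_b_center but blue is not meant.

How it is judged (in metres and radians):
On the way, in this order (a step that is already met when the one before it is completed fails the run):
1. all stamps lie in a tight row on the rails between end stop and jaw, the jaw is locked, and no screw has been driven yet (x of stamp_a_center in the frame of board between -0.009 and 0.009 m and z of stamp_a_center in the frame of board between 0.0305 and 0.0375 m and angle between the y axis of each of stamp_a_center, stamp_b_center, stamp_c_center and the y axis of board, either way round below 0.08 rad and angle between each of stamp_a_center, stamp_b_center, stamp_c_center's own z axis and vertical below 0.08 rad and x of stamp_b_center in the frame of board between -0.009 and 0.009 m and z of stamp_b_center in the frame of board between 0.0305 and 0.0375 m and x of stamp_c_center in the frame of board between -0.009 and 0.009 m and z of stamp_c_center in the frame of board between 0.0305 and 0.0375 m and (distance between stamp_a_center and stamp_b_center below 0.0715 m or distance between stamp_a_center and stamp_c_center below 0.0715 m) and (distance between stamp_b_center and stamp_a_center below 0.0715 m or distance between stamp_b_center and stamp_c_center below 0.0715 m) and (distance between stamp_c_center and stamp_a_center below 0.0715 m or distance between stamp_c_center and stamp_b_center below 0.0715 m) and (y of stamp_a_center in the frame of stop_face between -0.038 and -0.03 m or y of stamp_b_center in the frame of stop_face between -0.038 and -0.03 m or y of stamp_c_center in the frame of stop_face between -0.038 and -0.03 m) and (y of stamp_a_center in the frame of jaw_face between 0.03 and 0.038 m or y of stamp_b_center in the frame of jaw_face between 0.03 and 0.038 m or y of stamp_c_center in the frame of jaw_face between 0.03 and 0.038 m) and value of joint clamp_knob above 1.1 rad and value of joint each of screw_a, screw_b, screw_c below 0.001 m), for 0.2 s.
2. every handle is screwed home, with its stamp still clamped in the row (x of stamp_a_center in the frame of board between -0.009 and 0.009 m and z of stamp_a_center in the frame of board between 0.0305 and 0.0375 m and angle between the y axis of each of stamp_a_center, stamp_b_center, stamp_c_center and the y axis of board, either way round below 0.08 rad and angle between each of stamp_a_center, stamp_b_center, stamp_c_center's own z axis and vertical below 0.08 rad and x of stamp_b_center in the frame of board between -0.009 and 0.009 m and z of stamp_b_center in the frame of board between 0.0305 and 0.0375 m and x of stamp_c_center in the frame of board between -0.009 and 0.009 m and z of stamp_c_center in the frame of board between 0.0305 and 0.0375 m and (distance between stamp_a_center and stamp_b_center below 0.0715 m or distance between stamp_a_center and stamp_c_center below 0.0715 m) and (distance between stamp_b_center and stamp_a_center below 0.0715 m or distance between stamp_b_center and stamp_c_center below 0.0715 m) and (distance between stamp_c_center and stamp_a_center below 0.0715 m or distance between stamp_c_center and stamp_b_center below 0.0715 m) and (y of stamp_a_center in the frame of stop_face between -0.038 and -0.03 m or y of stamp_b_center in the frame of stop_face between -0.038 and -0.03 m or y of stamp_c_center in the frame of stop_face between -0.038 and -0.03 m) and (y of stamp_a_center in the frame of jaw_face between 0.03 and 0.038 m or y of stamp_b_center in the frame of jaw_face between 0.03 and 0.038 m or y of stamp_c_center in the frame of jaw_face between 0.03 and 0.038 m) and value of joint clamp_knob above 1.1 rad and value of joint each of screw_a, screw_b, screw_c above 0.0034 m), for 0.2 s.
At the end, for the whole second after the job is handed in: Every stamp lies at rest and level on both rails, square to them within 0.08 rad and centred over them within 9 mm; every screw is driven at least 3.4 of its 4 mm; the star knob is turned back below 0.4 rad and the jaw stands at least 15 mm clear of every stamp (x of stamp_a_center in the frame of board between -0.009 and 0.009 m and z of stamp_a_center in the frame of board between 0.0305 and 0.0375 m and angle between the y axis of each of stamp_a_center, stamp_b_center, stamp_c_center and the y axis of board, either way round below 0.08 rad and angle between each of stamp_a_center, stamp_b_center, stamp_c_center's own z axis and vertical below 0.08 rad and x of stamp_b_center in the frame of board between -0.009 and 0.009 m and z of stamp_b_center in the frame of board between 0.0305 and 0.0375 m and x of stamp_c_center in the frame of board between -0.009 and 0.009 m and z of stamp_c_center in the frame of board between 0.0305 and 0.0375 m and value of joint each of screw_a, screw_b, screw_c above 0.0034 m and linear speed of each of stamp_a, stamp_b, stamp_c below 0.02 m/s and value of joint clamp_knob below 0.4 rad and y of each of stamp_a_center, stamp_b_center, stamp_c_center in the frame of jaw_face above 0.049 m); the robot touches nothing.
It fails at once if the beaker is knocked over or shifted by more than 3 cm (distance of beaker from where it was at the start of the episode above 0.03 m or angle between beaker's own z axis and vertical above 0.3 rad).
It fails at once if the jar is knocked over or shifted by more than 3 cm (distance of jar from where it was at the start of the episode above 0.03 m or angle between jar's own z axis and vertical above 0.3 rad).
It fails at once if the tumbler is knocked over or shifted by more than 3 cm (distance of tumbler from where it was at the start of the episode above 0.03 m or angle between tumbler's own z axis and vertical above 0.3 rad).
Of stamp_a, stamp_b, stamp_c only 2 to 3 are there at a start; the rules pass over those that are not, and their reading is None.
At some moment in a run one of stamp_a, stamp_b, stamp_c may be knocked a few centimetres aside while the robot is not near it.
Once in a run the grip may slacken for a moment while it holds something.
It also fails if it takes over 210 s, if anything falls off the work surface, if the arm or the gripper's body presses on something with over 40 N, if the wrist force passes 120 N, or if a joint passes its speed limit or range.

### The arm

A 6-joint arm with a two-finger parallel gripper is mounted at the origin on a cart in front of the work surface, level with it; the furniture and walls round the work are solid. World frame = base frame: x ahead of the robot, y to its left, z up, the work surface at z = 0. Lengths are in m, angles in degrees, forces in N, time in s.
With the tool pointing down it reaches from about 0.35 to 0.875 m from the base axis. Payload 4.2 kg.
Tool frame: the origin (TCP) lies between the finger pads; the fingertips stand 8 mm ahead of it and the grasp point (between the pads) lies 11 mm behind it; z points along the fingers, y is the line along which they close (so a half turn about z gives the same grasp; the last joint's range is limited). The gripper opens to 87 mm and grips with 3 to 60 N. Pads are 19 mm wide; open, the fingers measure 117 mm over their backs; the gripper's body (75 mm by 190 mm) begins 51 mm behind the grasp point.
Start: joints at [-60.241, 22.042, 0.453, 0, -68.411, -14.817], TCP at [0.161, -0.604, 0.231] pointing down, gripper open.
Joint ranges: [-179.83, 179.83], [-69.29, 118.12], [-61.27, 80.66], [-181.25, 117.63], [-171.15, -9.14], [-177.46, 177.46]. Speed limits (degrees/s): [159.86, 159.86, 180, 180, 180, 180].

### API

Orientations are given as a 3x3 rotation matrix whose columns are the frame's x, y, z axes.
In Python, from station import sense, capture, camera_model, finish_job, find_in gives the robot as it stands. The module is installed in compiled form; this text tells all that it offers.
- The arm moves only by the tool arm_command, never from a script. Its argument "motion" is a list of rows, each a list of 7 numbers: the finger opening in mm, from 0 to 87, then the shift along the tool's x, y, z in mm, then the turn, a rotation vector about the tool's x, y, z in rad. In form: [[jaw, dx, dy, dz, rx, ry, rz], ...]. A call has 1 to 8 rows; each row shifts and turns the commanded pose from where the row before left it, along the tool's axes as they then stand; what a row does not reach is not made up. A row lasts 1/10 s, in which the tool goes at most 50 mm and 8.59 degrees, less where a joint would pass 70% of its speed; a pose out of reach is approached as far as the arm can. A call with a gripper value outside its range is refused whole. The fingers move at their own pace and stop on an object; the grip force is fixed at half the most. Time passes only in rows, so rows that do not move let the fingers close. It gives the time, the measured TCP pose, the force, the opening and the grip force at its end, in the units of the state.
- sense(): the state, without advancing time (a new reading comes with each control period).
- capture(name): name is "scene" or "top"; returns the picture (384x512x3 uint8, red, green, blue); there is no depth.
- camera_model(name): a dict with "fx", "fy", "cx", "cy" (pixels), "k1" (the pictures are not rectified: a ray, as slopes to the right and down, at radius r is drawn at 1 + k1 r^2 times it, then the intrinsics apply), "R" (3x3) and "t" (3): a world point X has camera coordinates R X + t. Camera axes: x right, y down, z forward; pixel columns grow to the right and rows downward; lengths in m; the calibration is good to about 2 mm. A picture is of the moment at which its call begins. camera_model takes no time and is no camera call.
- finish_job(): hands the job in; it is judged then, once.
Trained networks look in the newest picture that a camera, given by its name, has taken for a name from the list of things; names that differ only in an ending like _2 or _b are one class to them, and where a whole thing is asked for, a point or a joint stands for the part that bears it (a point fixed in the world has none). Each returns a list of dicts, best first, with "p" (0 to 1); they miss things now and then, are a little off and sometimes report something else, mostly with a low value. They report only what shows in the picture. A call takes as long as a camera call. They do not tell look-alikes from the thing itself.
- find_in(target, camera): "location" ([row, column] in pixels, amid what is visible of it).
The state is a dict: "time_s": time; "joints": joint angles; "joint_velocities": joint speeds; "effort": joint torques, N m; "tcp_pos": TCP position; "ee_rot": TCP orientation; "wrist_force": force on the tool from outside, world axes, zero at the start; "moment": the same for the moment, N m; "gripper_width": opening from 0.0 (shut) to 1.0 (fully open); "gripper_force": force on a finger pad.
Only numpy, scipy, OpenCV 4.12 (cv2) and the standard library are available. Lean on these libraries where they do the work, as an engineer would, in place of code of your own. Each camera call takes 0.05 s, during which the arm holds its last target. There are 200 camera calls.

## Working session

There is one attempt and no reset: what is moved stays moved. The work goes in short steps, Python scripts to look and compute and a tool call to move; the robot and the scene stay as the last step left them, time stands still between calls to the robot, and variables do not carry over. Pictures are saved under pics/ and viewed, at most 14 in all, crops included, and the job is handed in when it is done.

Besides the shell and the picture viewer there is one more tool, called by a JSON object that holds its "api" and its "payload", one argument or row to a line. arm_command: Moves the arm, as the interface text tells. Its arguments: {"type":"object","properties":{"motion":{"type":"array"}},"required":["motion"]}

```bash
mkdir -p pics; cat > h.py <<'E'
import numpy as np, cv2, json
from station import sense, capture, camera_model, finish_job, find_in
def ray(cam,rc):
    m=camera_model(cam); p=np.array([(rc[1]-m["cx"])/m["fx"],(rc[0]-m["cy"])/m["fy"]]); q=p.copy()
    for _ in range(20): q=p/(1+m["k1"]*(q@q))
    R=np.array(m["R"]);t=np.array(m["t"]); return -R.T@t, R.T@np.array([q[0],q[1],1])
def at(cam,rc,z):
    o,d=ray(cam,rc); return o+d*(z-o[2])/d[2]
def proj(cam,X):
    m=camera_model(cam); c=np.array(m["R"])@np.array(X)+np.array(m["t"]); s=c[:2]/c[2]; s=s*(1+m["k1"]*(s@s))
    return np.array([m["cy"]+m["fy"]*s[1], m["cx"]+m["fx"]*s[0]])
def save(cam,name,img=None):
    im=capture(cam) if img is None else img
    cv2.imwrite(f"pics/{name}.png",im[:,:,::-1]); return im
E
python3 - <<'E'
from h import *
s=sense();print({k:np.round(v,3).tolist() for k,v in s.items()})
for c in("scene","top"):
    save(c,c+"0"); m=camera_model(c); print(c,m)
    for n in("board","stamp_a_center","handle_a_grip","knob_grip","beaker","jar","tumbler"):
        print(n,[(np.round(d["location"]).tolist(),round(d["p"],2)) for d in find_in(n,c)])
E
```

```text
{'time_s': 0.0, 'joints': [-60.241, 22.09, 0.381, -0.03, -68.412, -14.816], 'joint_velocities': [-0.029, 0.084, 0.022, -0.085, 0.102, 0.006], 'effort': [0.0, -39.067, 18.741, 4.22, 0.011, -0.0], 'tcp_pos': [0.161, -0.603, 0.229], 'ee_rot': [[-0.966, -0.258, -0.001], [-0.258, 0.966, 0.002], [0.0, 0.002, -1.0]], 'wrist_force': [0.923, -0.736, -0.066], 'moment': [0.011, -0.016, -0.052], 'gripper_force': 0.0, 'gripper_width': 0.997}
scene {'fx': 402.0486698348673, 'fy': 402.0486698348673, 'cx': 254.12177642609223, 'cy': 191.08824335069514, 'k1': -0.03370699225970315, 'R': array([[-0.8811249 , -0.47286394,  0.00431276],
       [-0.28603847,  0.52569134, -0.80114331],
       [ 0.3765646 , -0.70714094, -0.59845701]]), 't': array([0.49074961, 0.27011222, 1.01822969])}
board [([267.0, 221.0], 0.77)]
stamp_a_center [([180.0, 280.0], 0.86)]
handle_a_grip [([178.0, 284.0], 0.36)]
knob_grip [([214.0, 246.0], 0.5)]
beaker [([184.0, 222.0], 0.88)]
jar [([258.0, 148.0], 0.74)]
tumbler [([152.0, 331.0], 0.69)]
top {'fx': 465.8849108228497, 'fy': 465.8849108228497, 'cx': 256.45039452582074, 'cy': 198.67887384048345, 'k1': -0.15343914954132123, 'R': array([[ 0.01773945, -0.99982897,  0.00522944],
       [-0.98600023, -0.01836092, -0.16572999],
       [ 0.16579766, -0.00221627, -0.9861573 ]]), 't': array([-0.08391653,  0.57384823,  1.3347472 ])}
board [([206.0, 179.0], 0.89), ([197.0, 309.0], 0.73)]
stamp_a_center [([198.0, 310.0], 0.56)]
handle_a_grip [([200.0, 310.0], 0.43), ([197.0, 310.0], 0.16)]
knob_grip [([196.0, 223.0], 0.52)]
beaker [([147.0, 264.0], 0.9), ([223.0, 337.0], 0.38)]
jar []
tumbler [([230.0, 388.0], 0.88)]
```

```bash
python3 - <<'E'
import cv2
for c,(a,b,e,f) in {"scene":(100,340,110,430),"top":(90,330,100,420)}.items():
    im=cv2.imread(f"pics/{c}0.png")[a:b,e:f]; cv2.imwrite(f"pics/{c}0z.png",cv2.resize(im,(800,600),interpolation=2))
E
```

```text
(no output)
```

View pics/scene0z.png

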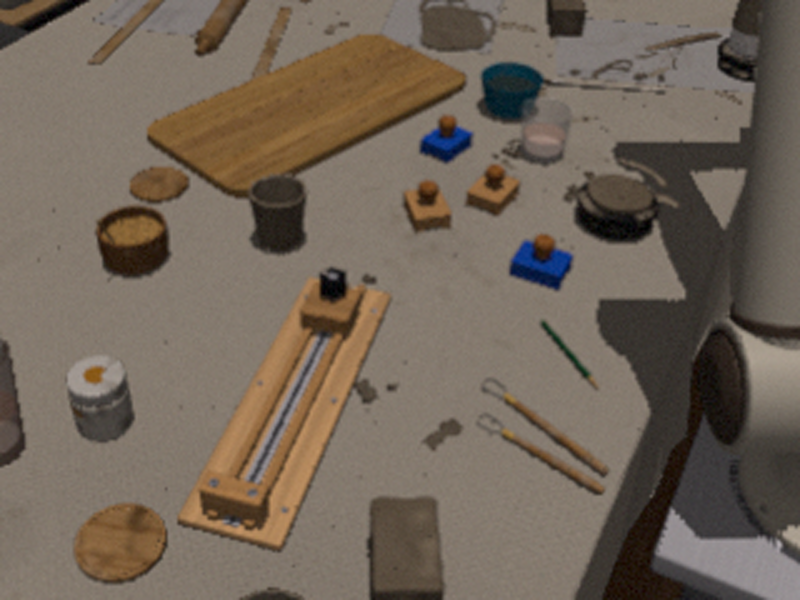

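View pics/top0z.png

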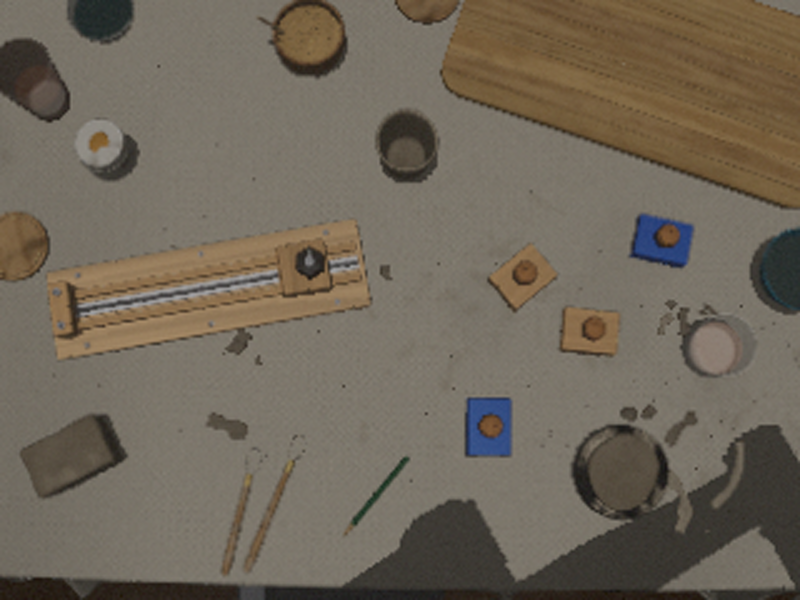

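View pics/top0.png

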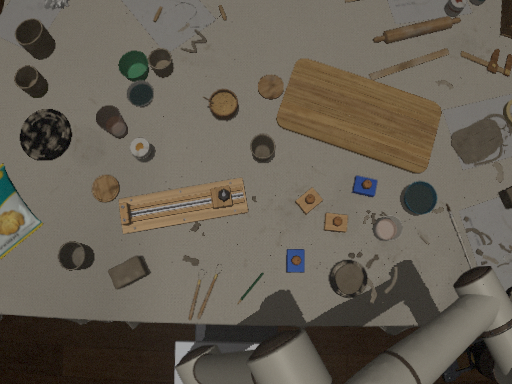

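The top view shows two wooden stamps, at about (row 199, col 309) and (row 222, col 336). The blue ones are look-alikes. The board lies left of centre, with its stop at the left end and the jaw on the right at about col 223. Next I'll get metric poses.

```bash
cat >> h.py <<'E'
def rect(cam,img,z,x0,x1,y0,y1,s=0.0005):
    # metric warp: rows = x decreasing, cols = y decreasing
    xs=np.arange(x1,x0,-s); ys=np.arange(y1,y0,-s)
    m=camera_model(cam); Y,X=np.meshgrid(ys,xs); P=np.stack([X,Y,np.full_like(X,z)],-1)@np.array(m["R"]).T+np.array(m["t"])
    a=P[...,:2]/P[...,2:]; a=a*(1+m["k1"]*(a**2).sum(-1,keepdims=True))
    return cv2.remap(img,(m["cx"]+m["fx"]*a[...,0]).astype(np.float32),(m["cy"]+m["fy"]*a[...,1]).astype(np.float32),cv2.INTER_CUBIC)
E
python3 - <<'E'
from h import *
print("campos",[np.round(ray(c,(190,250))[0],3) for c in("top","scene")])
for n,rc in dict(s1=(199,309),s2=(222,336),b=(206,179),knob=(196,223)).items(): print(n,at("top",rc,0.03).round(3))
for d,rc in zip(("beaker","jar","tumb"),((148,263),(148,141),(229,385))): print(d,at("top",rc,0.04).round(3))
im=cv2.imread("pics/top0.png")
o1=at("top",(206,179),.012)
for tag,(c,h,z) in dict(board=(at("top",(206,182),.012),.22,.012),stamps=(at("top",(211,322),.024),.1,.024)).items():
    r=rect("top",im,z,c[0]-h*.55,c[0]+h*.55,c[1]-h,c[1]+h,.0005); print(tag,c.round(4),r.shape)
    hsv=cv2.cvtColor(r,cv2.COLOR_BGR2HSV); mask=((hsv[...,0]>8)&(hsv[...,0]<25)&(hsv[...,1]>85)&(hsv[...,2]>70)).astype(np.uint8)
    mask=cv2.morphologyEx(mask,cv2.MORPH_CLOSE,np.ones((25,25)))
    mask=cv2.morphologyEx(mask,cv2.MORPH_OPEN,np.ones((9,9)))
    for k in cv2.findContours(mask,0,2)[0]:
        if cv2.contourArea(k)<3000: continue
        R=cv2.minAreaRect(k); bp=cv2.boxPoints(R); cv2.polylines(r,[bp.astype(int)],True,(0,255,0),1); cv2.drawContours(r,[k],-1,(0,0,255),1)
        print(tag,"xy",round(c[0]+h*.55-R[0][1]*.0005,4),round(c[1]+h-R[0][0]*.0005,4),"size",np.round(np.array(R[1])*.5,1),"ang",round(R[2],2))
    cv2.imwrite(f"pics/r_{tag}.png",cv2.resize(r,None,fx=.9,fy=.9) if tag=="board" else r)
E
```

```text
campos [array([ 0.346, -0.07 ,  1.412]), array([0.126, 0.81 , 0.824])]
s1 [ 0.58  -0.232  0.03 ]
s2 [ 0.512 -0.313  0.03 ]
b [0.552 0.159 0.03 ]
knob [0.585 0.027 0.03 ]
beaker [ 0.734 -0.091  0.04 ]
jar [0.728 0.284 0.04 ]
tumb [ 0.492 -0.46   0.04 ]
board [0.5545 0.153  0.012 ] (484, 880, 3)
board xy 0.6062 0.3635 size [67.5 19. ] ang 90.0
board xy 0.5562 0.1526 size [110.4 389.9] ang 78.93
stamps [ 0.5453 -0.2721  0.024 ] (221, 400, 3)
stamps xy 0.5134 -0.313 size [69.5 51.5] ang 4.4
stamps xy 0.58 -0.2315 size [56.7 73.8] ang 51.07
```

View pics/r_board.png

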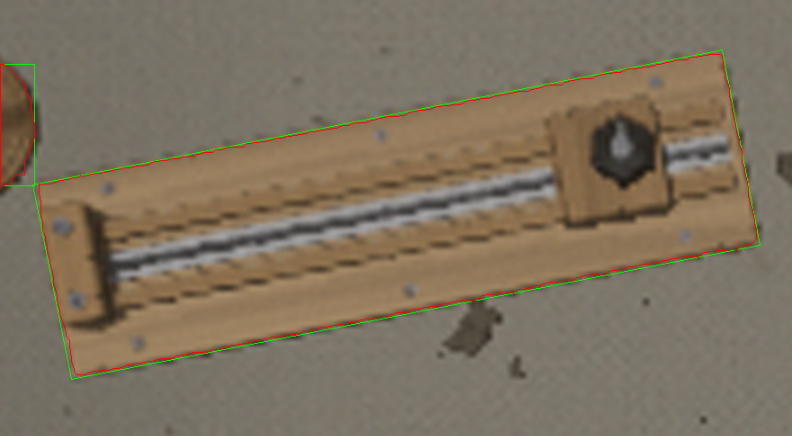

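View pics/r_stamps.png

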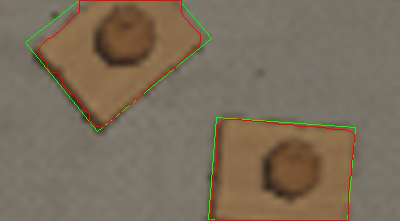

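The board outline fits well: 110 x 390 mm, centre (0.5562, 0.1526), yaw +11.1°. The stamp crop cut off both blocks, so I'll redo it wider.

```bash
cat >> h.py <<'E'
def stamps(im,name=None,z=.024,box=(.44,.66,-.42,-.14),s=.0005,lo=70):
    r=rect("top",im,z,*box,s)
    hsv=cv2.cvtColor(r,cv2.COLOR_BGR2HSV); mask=((hsv[...,0]>5)&(hsv[...,0]<25)&(hsv[...,1]>85)&(hsv[...,2]>lo)).astype(np.uint8)
    mask=cv2.morphologyEx(mask,cv2.MORPH_CLOSE,np.ones((25,25)));mask=cv2.morphologyEx(mask,cv2.MORPH_OPEN,np.ones((9,9)))
    for k in cv2.findContours(mask,0,2)[0]:
        if cv2.contourArea(k)<3000: continue
        R=cv2.minAreaRect(k); cv2.polylines(r,[cv2.boxPoints(R).astype(int)],True,(0,255,0),1)
        print("xy",round(box[1]-R[0][1]*s,4),round(box[3]-R[0][0]*s,4),"size",np.round(np.array(R[1])*s*1e3,1),"ang",round(R[2],2))
    if name: cv2.imwrite(f"pics/{name}.png",r)
E
python3 - <<'E'
from h import *
stamps(cv2.imread("pics/top0.png"),"st0")
for c in ("top","scene"):
  for n in ("stamp_a_center","handle_a_grip"):
    capture(c)
    for d in find_in(n,c): print(c,n,at(c,d["location"],.043 if n[0]=="h" else .024).round(3),round(d["p"],2))
E
```

```text
xy 0.5122 -0.3129 size [69.  53.5] ang 5.19
xy 0.5773 -0.2314 size [52.2 70.7] ang 49.99
top stamp_a_center [ 0.585 -0.238  0.024] 0.73
top handle_a_grip [ 0.583 -0.227  0.043] 0.5
scene stamp_a_center [ 0.575 -0.214  0.024] 0.8
scene stamp_a_center [ 0.52  -0.34   0.024] 0.35
```

View pics/st0.png

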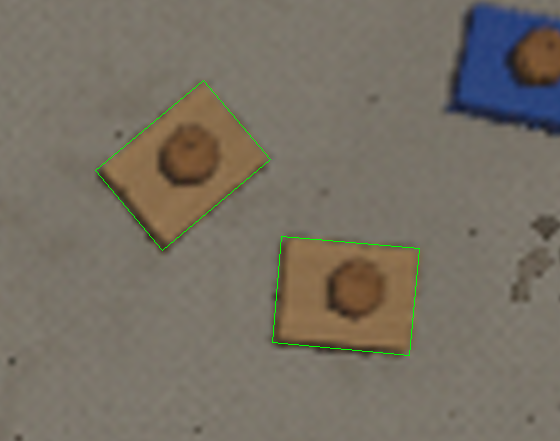

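```bash
cat >> h.py <<'E'
def B(bx,by): # board -> world
    c=json.load(open("board.json")); a=np.radians(c[2]); return np.array(c[:2])+bx*np.array([np.cos(a),np.sin(a)])+by*np.array([-np.sin(a),np.cos(a)])
def toB(p):
    c=json.load(open("board.json")); a=np.radians(c[2]); d=np.array(p[:2])-np.array(c[:2]); return d@[np.cos(a),np.sin(a)], d@[-np.sin(a),np.cos(a)]
def plan(xy,z,phi):
    s=sense(); R=np.array(s["ee_rot"]); p=np.array(s["tcp_pos"]); cur=np.degrees(np.arctan2(R[1,1],R[0,1]))
    rz=-((phi-cur+180)%360-180); f=np.radians(phi); d=np.array([xy[0],xy[1],z])-p
    print("t",round(s["time_s"],2),"tcp",p.round(4),"phi",round(cur,2),"j6",round(s["joints"][5],1),"tilt",R[:2,2].round(4),"F",np.round(s["wrist_force"],1),"w",round(s["gripper_width"]*87,1),"gf",round(s["gripper_force"],1))
    print(" -> rz",round(np.radians(rz),3),"shift after turn mm",np.round(1e3*np.array([-np.sin(f)*d[0]+np.cos(f)*d[1],np.cos(f)*d[0]+np.sin(f)*d[1],-d[2]]),1),"boardxy",np.round(toB(p),4))
E
echo '[0.5562,0.1526,11.07]'>board.json
python3 -c "
from h import *
plan((.5122,-.3129),.10,175)"
```

```text
t 1.2 tcp [ 0.1612 -0.6038  0.2305] phi 104.94 j6 -14.8 tilt [-0.  0.] F [ 0.9 -0.2 -0.6] w 86.6 gf 0.0
 -> rz -1.223 shift after turn mm [-320.4 -324.3  130.5] boardxy [-0.5329 -0.6665]
```

{"api": "arm_command", "payload": {
  "motion": [
    [70,0,0,0,0,0,-0.149],
    [70,0,0,0,0,0,-0.149],
    [70,0,0,0,0,0,-0.149],
    [70,0,0,0,0,0,-0.149],
    [70,0,0,0,0,0,-0.149],
    [70,0,0,0,0,0,-0.149],
    [70,0,0,0,0,0,-0.149],
    [70,0,0,0,0,0,-0.149]
  ]
}}

```text
time_s: 2.0
tcp_pos: [0.1612, -0.6039, 0.2306]
ee_rot: [[-0.112, -0.994, 0.0], [-0.994, 0.112, -0.0], [0.0, -0.0, -1.0]]
wrist_force: [-0.1, -0.5, -0.3]
gripper_width: 0.802
gripper_force: 0.0
```

```bash
python3 -c "
from h import *
plan((.5122,-.3129),.10,175)"
```

```text
t 2.0 tcp [ 0.1612 -0.6039  0.2306] phi 173.6 j6 53.8 tilt [ 0.     -0.0001] F [-0.1 -0.5 -0.3] w 69.8 gf 0.0
 -> rz -0.025 shift after turn mm [-320.4 -324.3  130.6] boardxy [-0.5329 -0.6665]
```

{"api": "arm_command", "payload": {
  "motion": [
    [70,-32,-32.4,0,0,0,-0.025],
    [70,-32,-32.4,0,0,0,0],
    [70,-32,-32.4,0,0,0,0],
    [70,-32,-32.4,0,0,0,0],
    [70,-32,-32.4,0,0,0,0],
    [70,-32,-32.4,0,0,0,0],
    [70,-32,-32.4,0,0,0,0],
    [70,-32,-32.4,20,0,0,0]
  ]
}}

```text
time_s: 2.8
tcp_pos: [0.4467, -0.3737, 0.2136]
ee_rot: [[-0.092, -0.996, 0.006], [-0.996, 0.092, -0.004], [0.004, -0.007, -1.0]]
wrist_force: [0.3, -1.8, 0.1]
gripper_width: 0.806
gripper_force: 0.0
```

{"api": "arm_command", "payload": {
  "motion": [
    [70,-32,-32.4,30,0,0,0],
    [70,-32,-32.4,30,0,0,0],
    [70,0,0,30,0,0,0],
    [70,0,0,0,0,0,0],
    [70,0,0,0,0,0,0]
  ]
}}

```text
time_s: 3.3
tcp_pos: [0.5083, -0.3214, 0.1258]
ee_rot: [[-0.093, -0.996, -0.001], [-0.996, 0.093, -0.0], [0.001, 0.001, -1.0]]
wrist_force: [0.5, -0.5, 0.9]
gripper_width: 0.808
gripper_force: 0.0
```

```bash
python3 -c "
from h import *
im=save('top','t1');stamps(im)
plan((.5122,-.3129),.012,175)"
```

```text
t 3.35 tcp [ 0.5088 -0.3219  0.127 ] phi 174.66 j6 11.5 tilt [ 0.0017 -0.0014] F [ 0.2 -0.2  0.6] w 70.2 gf 0.0
 -> rz -0.006 shift after turn mm [ -9.3  -2.6 115. ] boardxy [-0.1376 -0.4566]
```

{"api": "arm_command", "payload": {
  "motion": [
    [70,-9.3,-2.6,15,0,0,-0.006],
    [70,0,0,25,0,0,0],
    [70,0,0,25,0,0,0],
    [70,0,0,20,0,0,0],
    [70,0,0,0,0,0,0]
  ]
}}

```text
time_s: 3.85
tcp_pos: [0.5105, -0.3125, 0.04]
ee_rot: [[-0.089, -0.996, -0.002], [-0.996, 0.089, 0.001], [-0.001, 0.002, -1.0]]
wrist_force: [-0.9, -0.1, -0.3]
gripper_width: 0.802
gripper_force: 0.0
```

```bash
python3 -c "
from h import *
im=save('scene','s1')
print(proj('scene',(.5122,-.3129,.03)))
plan((.5122,-.3129),.012,175);print(sense()['joints'])
cv2.imwrite('pics/s1z.png',cv2.resize(im[110:230,220:380,::-1],(800,600)))"
```

```text
[172.6470005  307.39075206]
t 3.9 tcp [ 0.5117 -0.313   0.0415] phi 174.95 j6 10.9 tilt [ 0.0006 -0.0006] F [-0.8 -0.1 -0. ] w 69.9 gf 0.0
 -> rz -0.001 shift after turn mm [-0.1 -0.5 29.5] boardxy [-0.1331 -0.4484]
[-1.59907880e+01  3.06686712e+01 -1.59489877e+01  3.22023813e-02
 -4.33415940e+01  1.09201912e+01]
```

View pics/s1z.png

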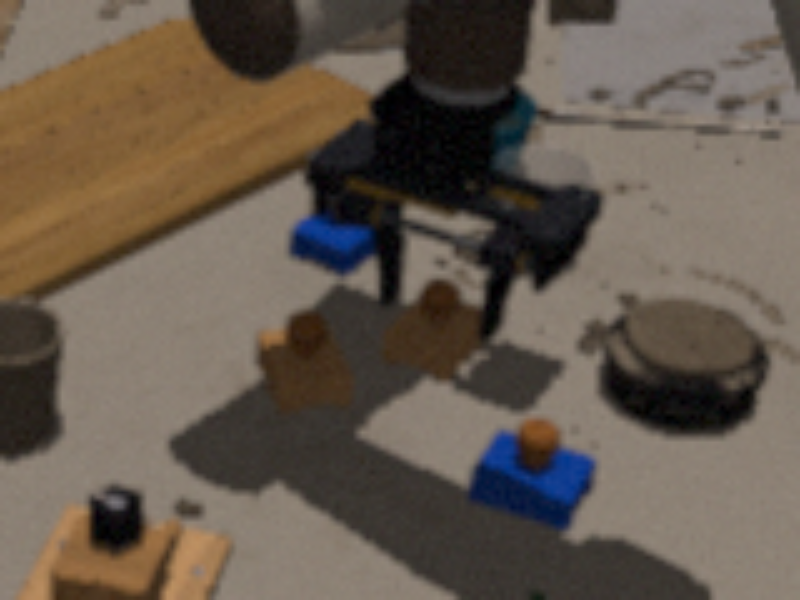

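The fingers straddle the stamp evenly, so I'll descend and close.

{"api": "arm_command", "payload": {
  "motion": [
    [70,0,0,15,0,0,0],
    [70,0,0,14,0,0,0],
    [70,0,0,0,0,0,0],
    [40,0,0,0,0,0,0],
    [40,0,0,0,0,0,0],
    [40,0,0,0,0,0,0],
    [40,0,0,0,0,0,0]
  ]
}}

```text
time_s: 4.6
tcp_pos: [0.5126, -0.3122, 0.0124]
ee_rot: [[-0.087, -0.996, 0.002], [-0.996, 0.087, -0.001], [0.001, -0.002, -1.0]]
wrist_force: [0.8, -0.3, 1.6]
gripper_width: 0.594
gripper_force: 30.0
```

```bash
python3 -c "
from h import *
plan((.5122,-.3129),.012,175)"
```

```text
t 4.6 tcp [ 0.5126 -0.3122  0.0124] phi 175.04 j6 10.9 tilt [ 0.0018 -0.0007] F [ 0.8 -0.3  1.6] w 51.7 gf 30.0
 -> rz 0.001 shift after turn mm [0.7 0.3 0.4] boardxy [-0.1321 -0.4478]
```

{"api": "arm_command", "payload": {
  "motion": [
    [40,0,0,-20,0,0,0],
    [40,0,0,-30,0,0,0],
    [40,0,0,-30,0,0,0],
    [40,0,0,-30,0,0,0],
    [40,0,0,-20,0,0,-0.09],
    [40,0,0,0,0,0,-0.1],
    [40,0,0,0,0,0,-0.09],
    [40,0,0,0,0,0,0]
  ]
}}

```text
time_s: 5.4
tcp_pos: [0.5112, -0.3116, 0.1412]
ee_rot: [[0.191, -0.982, -0.001], [-0.982, -0.191, 0.001], [-0.001, 0.001, -1.0]]
wrist_force: [0.4, -1.0, -2.8]
gripper_width: 0.591
gripper_force: 30.0
```

```bash
python3 -c "
from h import *
print(B(0,.120));plan(B(0,.120),.142,191.07)"
```

```text
[0.53315902 0.2703672 ]
t 5.4 tcp [ 0.5112 -0.3116  0.1412] phi -168.97 j6 27.0 tilt [-0.0009  0.0008] F [ 0.4 -1.  -2.8] w 51.4 gf 30.0
 -> rz -0.001 shift after turn mm [-566.9 -133.3   -0.8] boardxy [-0.1333 -0.4469]
```

{"api": "arm_command", "payload": {
  "motion": [
    [40,-20,-4.7,0,0,0,0],
    [40,-35,-8.2,0,0,0,0],
    [40,-35,-8.2,0,0,0,0],
    [40,-35,-8.2,0,0,0,0],
    [40,-35,-8.2,0,0,0,0],
    [40,-35,-8.2,0,0,0,0],
    [40,-35,-8.2,0,0,0,0],
    [40,-35,-8.2,0,0,0,0]
  ]
}}

```text
time_s: 6.2
tcp_pos: [0.5213, -0.0386, 0.1412]
ee_rot: [[0.189, -0.982, -0.001], [-0.982, -0.189, -0.0], [-0.0, 0.001, -1.0]]
wrist_force: [0.6, 0.2, -2.3]
gripper_width: 0.592
gripper_force: 30.0
```

{"api": "arm_command", "payload": {
  "motion": [
    [40,-35,-8.2,0,0,0,0],
    [40,-35,-8.2,0,0,0,0],
    [40,-35,-8.2,0,0,0,0],
    [40,-35,-8.2,0,0,0,0],
    [40,-35,-8.2,0,0,0,0],
    [40,-35,-8.2,0,0,0,0],
    [40,-35,-8.2,0,0,0,0],
    [40,-20,-4.7,0,0,0,0]
  ]
}}

```text
time_s: 7.0
tcp_pos: [0.5318, 0.2344, 0.1411]
ee_rot: [[0.192, -0.981, -0.0], [-0.981, -0.192, -0.0], [-0.0, 0.0, -1.0]]
wrist_force: [0.3, 0.7, -1.0]
gripper_width: 0.593
gripper_force: 30.0
```

{"api": "arm_command", "payload": {
  "motion": [
    [40,-10,-2.4,0,0,0,0],
    [40,0,0,0,0,0,0]
  ]
}}

```text
time_s: 7.2
tcp_pos: [0.5322, 0.2428, 0.141]
ee_rot: [[0.192, -0.981, -0.001], [-0.981, -0.192, -0.001], [0.0, 0.001, -1.0]]
wrist_force: [-0.1, -0.2, -2.5]
gripper_width: 0.595
gripper_force: 30.0
```

```bash
python3 -c "
from h import *
plan(B(0,.120),.070,191.07)"
```

```text
t 7.2 tcp [0.5322 0.2428 0.141 ] phi -168.92 j6 -29.3 tilt [-0.0008 -0.0006] F [-0.1 -0.2 -2.5] w 51.8 gf 30.0
 -> rz 0.0 shift after turn mm [-26.9  -6.2  71. ] boardxy [-0.0062  0.0931]
```

{"api": "arm_command", "payload": {
  "motion": [
    [40,-15,-3.5,10,0,0,0],
    [40,-12,-2.7,20,0,0,0],
    [40,0,0,20,0,0,0],
    [40,0,0,20,0,0,0],
    [40,0,0,0,0,0,0]
  ]
}}

```text
time_s: 7.7
tcp_pos: [0.5313, 0.2675, 0.068]
ee_rot: [[0.189, -0.982, -0.007], [-0.982, -0.189, -0.005], [0.003, 0.007, -1.0]]
wrist_force: [-0.1, 0.2, -3.5]
gripper_width: 0.597
gripper_force: 30.0
```

```bash
python3 -c "
from h import *
plan(B(0,.120),.035,191.07)
im=save('scene','s2')
cv2.imwrite('pics/s2z.png',cv2.resize(im[180:330,140:340,::-1],(800,600)))"
```

```text
t 7.7 tcp [0.5313 0.2675 0.068 ] phi -169.08 j6 -31.3 tilt [-0.0065 -0.0047] F [-0.1  0.2 -3.5] w 51.9 gf 30.0
 -> rz -0.003 shift after turn mm [-2.4 -2.4 33. ] boardxy [-0.0024  0.1176]
```

View pics/s2z.png

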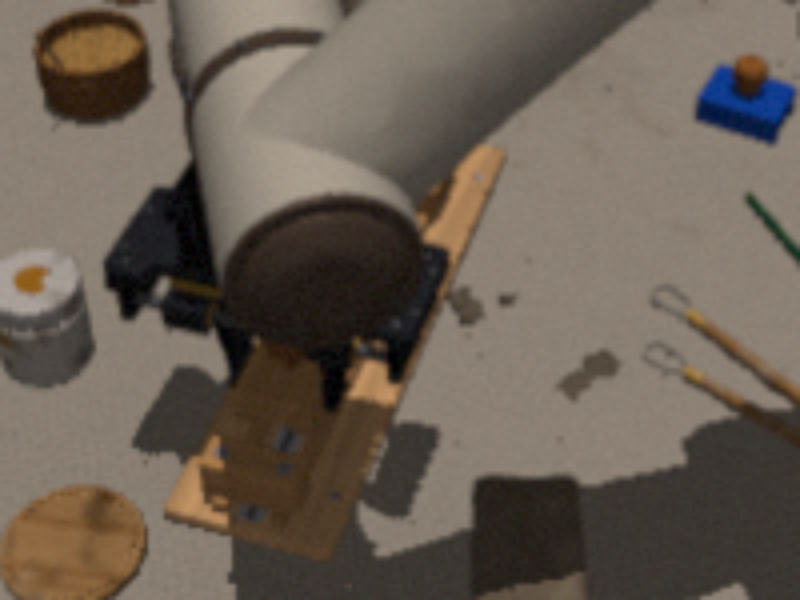

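{"api": "arm_command", "payload": {
  "motion": [
    [40,-1,-2.4,10,0,0,0],
    [40,0,0,10,0,0,0],
    [40,0,0,9,0,0,0],
    [40,0,0,0,0,0,0],
    [40,0,0,0,0,0,0]
  ]
}}

```text
time_s: 8.25
tcp_pos: [0.5355, 0.2714, 0.0424]
ee_rot: [[0.192, -0.981, -0.0], [-0.981, -0.192, -0.0], [0.0, 0.0, -1.0]]
wrist_force: [-0.5, -0.1, -1.8]
gripper_width: 0.594
gripper_force: 30.0
```

```bash
python3 -c "
from h import *
plan(B(0,.120),.034,191.07)"
```

```text
t 8.25 tcp [0.5355 0.2714 0.0424] phi -168.94 j6 -31.3 tilt [-0.0002 -0.0004] F [-0.5 -0.1 -1.8] w 51.7 gf 30.0
 -> rz -0.0 shift after turn mm [0.5 2.5 8.4] boardxy [0.0025 0.1205]
```

{"api": "arm_command", "payload": {
  "motion": [
    [40,0,2.4,3,0,0,0],
    [40,0,0,2,0,0,0],
    [40,0,0,0,0,0,0],
    [40,0,0,0,0,0,0]
  ]
}}

```text
time_s: 8.65
tcp_pos: [0.5332, 0.271, 0.0377]
ee_rot: [[0.192, -0.981, 0.0], [-0.981, -0.192, 0.0], [-0.0, -0.0, -1.0]]
wrist_force: [0.3, -0.0, -1.6]
gripper_width: 0.594
gripper_force: 30.0
```

```bash
python3 -c "
from h import *
plan(B(0,.120),.034,191.07)"
```

```text
t 8.65 tcp [0.5332 0.271  0.0377] phi -168.93 j6 -31.4 tilt [0.0002 0.0001] F [ 0.3 -0.  -1.6] w 51.7 gf 30.0
 -> rz -0.0 shift after turn mm [0.6 0.2 3.7] boardxy [0.0002 0.1206]
```

{"api": "arm_command", "payload": {
  "motion": [
    [40,0,0,2,0,0,0],
    [40,0,0,1,0,0,0],
    [40,0,0,0.5,0,0,0],
    [40,0,0,0,0,0,0]
  ]
}}

```text
time_s: 9.05
tcp_pos: [0.5332, 0.271, 0.0344]
ee_rot: [[0.192, -0.981, 0.0], [-0.981, -0.192, -0.0], [0.0, -0.0, -1.0]]
wrist_force: [-1.3, 0.2, 1.6]
gripper_width: 0.595
gripper_force: 30.0
```

```bash
python3 -c "
from h import *
plan(B(0,.120),.034,191.07)"
```

```text
t 9.05 tcp [0.5332 0.271  0.0344] phi -168.94 j6 -31.4 tilt [ 0.0001 -0.    ] F [-1.3  0.2  1.6] w 51.8 gf 30.0
 -> rz -0.0 shift after turn mm [0.6 0.2 0.4] boardxy [0.0002 0.1206]
```

{"api": "arm_command", "payload": {
  "motion": [
    [60,0,0,0,0,0,0],
    [66,0,0,0,0,0,0],
    [66,0,0,0,0,0,0],
    [66,0,0,-15,0,0,0],
    [66,0,0,-30,0,0,0],
    [66,0,0,-40,0,0,0],
    [66,0,0,-30,0,0,0],
    [66,0,0,0,0,0,0]
  ]
}}

```text
time_s: 9.85
tcp_pos: [0.5359, 0.2728, 0.1546]
ee_rot: [[0.193, -0.981, 0.009], [-0.981, -0.193, 0.006], [-0.004, -0.01, -1.0]]
wrist_force: [0.3, 0.0, 0.4]
gripper_width: 0.758
gripper_force: 0.0
```

```bash
python3 -c "
from h import *
plan((.5773,-.2314),.12,220)"
```

```text
t 9.85 tcp [0.5359 0.2728 0.1546] phi -168.88 j6 -31.4 tilt [0.0092 0.0062] F [0.3 0.  0.4] w 66.0 gf 0.0
 -> rz -0.504 shift after turn mm [412.8 292.4  34.6] boardxy [0.0032 0.1218]
```

Now I'll move back along the current axes and turn on the way: translate first, then rotate.

```bash
python3 -c "
from h import *
plan((.5773,-.2314),.13,191.1)"
```

```text
t 9.85 tcp [0.5359 0.2728 0.1546] phi -168.88 j6 -31.4 tilt [0.0092 0.0062] F [0.3 0.  0.4] w 66.0 gf 0.0
 -> rz 0.0 shift after turn mm [502.7  56.5  24.6] boardxy [0.0032 0.1218]
```

{"api": "arm_command", "payload": {
  "motion": [
    [66,20,2,0,0,0,0],
    [66,40,4.6,0,0,0,0],
    [66,40,4.6,0,0,0,0],
    [66,40,4.6,0,0,0,0],
    [66,40,4.6,0,0,0,0],
    [66,40,4.6,0,0,0,0],
    [66,40,4.6,0,0,0,0],
    [66,40,4.6,0,0,0,0]
  ]
}}

```text
time_s: 10.65
tcp_pos: [0.5558, -0.0326, 0.1476]
ee_rot: [[0.191, -0.982, -0.003], [-0.982, -0.191, -0.0], [-0.0, 0.003, -1.0]]
wrist_force: [0.1, 0.3, -0.1]
gripper_width: 0.758
gripper_force: 0.0
```

{"api": "arm_command", "payload": {
  "motion": [
    [66,40,4.6,0,0,0,0],
    [66,40,4.6,0,0,0,0],
    [66,40,4.6,0,0,0,0],
    [66,40,4.6,0,0,0,0],
    [66,30,3.4,0,0,0,0],
    [66,0,0,0,0,0,-0.14],
    [66,0,0,0,0,0,-0.14],
    [66,0,0,0,0,0,-0.14]
  ]
}}

```text
time_s: 11.45
tcp_pos: [0.5705, -0.2218, 0.1471]
ee_rot: [[0.579, -0.816, -0.004], [-0.816, -0.579, 0.001], [-0.003, 0.002, -1.0]]
wrist_force: [-0.4, 0.3, 0.0]
gripper_width: 0.759
gripper_force: 0.0
```

{"api": "arm_command", "payload": {
  "motion": [
    [66,0,0,0,0,0,-0.084],
    [66,0,0,0,0,0,0],
    [66,0,0,0,0,0,0]
  ]
}}

```text
time_s: 11.75
tcp_pos: [0.5712, -0.2211, 0.148]
ee_rot: [[0.64, -0.768, -0.002], [-0.768, -0.64, 0.0], [-0.002, 0.001, -1.0]]
wrist_force: [-0.0, 0.4, 0.5]
gripper_width: 0.758
gripper_force: 0.0
```

```bash
python3 -c "
from h import *
plan((.5773,-.2314),.06,220)
im=save('scene','s3')
cv2.imwrite('pics/s3z.png',cv2.resize(im[110:290,180:420,::-1],(800,600)))
im=save('top','t3'); cv2.imwrite('pics/t3z.png',cv2.resize(im[130:280,100:350,::-1],(800,480)))"
```

```text
t 11.75 tcp [ 0.5712 -0.2211  0.148 ] phi -140.21 j6 45.8 tilt [-0.0021  0.0004] F [-0.   0.4  0.5] w 66.0 gf 0.0
 -> rz -0.004 shift after turn mm [11.8  2.  88. ] boardxy [-0.057  -0.3696]
```

View pics/s3z.png

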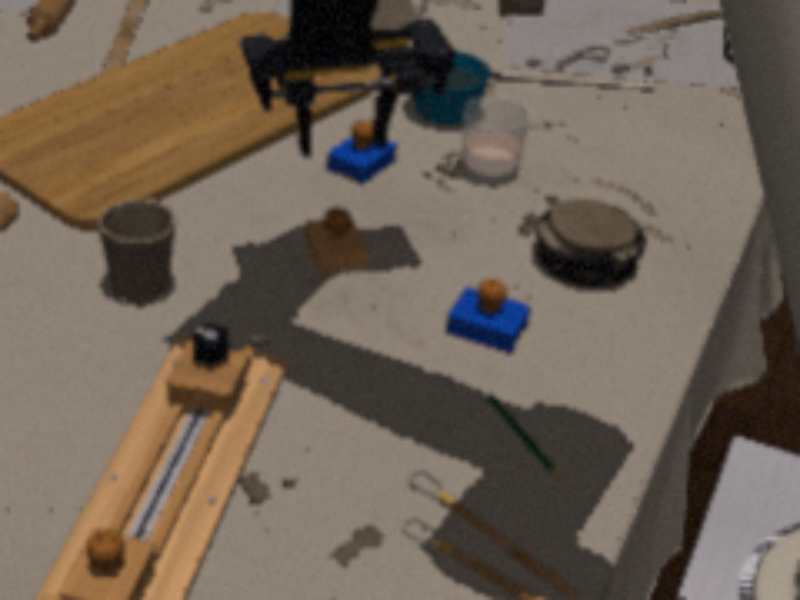

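Stamp S1 is unmoved, and the first stamp sits on the rails. I'll go on with S1.

{"api": "arm_command", "payload": {
  "motion": [
    [66,11.8,2,20,0,0,-0.004],
    [66,0,0,35,0,0,0],
    [66,0,0,30,0,0,0],
    [66,0,0,0,0,0,0],
    [66,0,0,0,0,0,0]
  ]
}}

```text
time_s: 12.35
tcp_pos: [0.5784, -0.2312, 0.0642]
ee_rot: [[0.645, -0.764, -0.001], [-0.764, -0.645, -0.001], [0.0, 0.001, -1.0]]
wrist_force: [-0.9, -0.4, 0.9]
gripper_width: 0.762
gripper_force: 0.0
```

```bash
python3 -c "
from h import *
plan((.5773,-.2314),.012,220)"
```

```text
t 12.35 tcp [ 0.5784 -0.2312  0.0642] phi -139.83 j6 47.1 tilt [-0.0006 -0.0005] F [-0.9 -0.4  0.9] w 66.3 gf 0.0
 -> rz 0.003 shift after turn mm [-0.6  1.  52.2] boardxy [-0.0519 -0.381 ]
```

{"api": "arm_command", "payload": {
  "motion": [
    [66,0,1,20,0,0,0],
    [66,0,0,20,0,0,0],
    [66,0,0,11.5,0,0,0],
    [66,0,0,0,0,0,0],
    [40,0,0,0,0,0,0],
    [40,0,0,0,0,0,0],
    [40,0,0,0,0,0,0],
    [40,0,0,0,0,0,0]
  ]
}}

```text
time_s: 13.15
tcp_pos: [0.578, -0.232, 0.0139]
ee_rot: [[0.645, -0.764, 0.001], [-0.764, -0.645, -0.001], [0.001, -0.001, -1.0]]
wrist_force: [-2.2, -1.0, 5.3]
gripper_width: 0.594
gripper_force: 30.0
```

```bash
python3 -c "
from h import *
plan((.5773,-.2314),.012,220)"
```

```text
t 13.15 tcp [ 0.578  -0.232   0.0139] phi -139.81 j6 47.1 tilt [ 0.0014 -0.0007] F [-2.2 -1.   5.3] w 51.7 gf 30.0
 -> rz 0.003 shift after turn mm [-0.9  0.1  1.9] boardxy [-0.0525 -0.3816]
```

{"api": "arm_command", "payload": {
  "motion": [
    [40,0,0,-20,0,0,0],
    [40,0,0,-35,0,0,0],
    [40,0,0,-35,0,0,0],
    [40,0,0,-25,0,0,0.1],
    [40,0,0,-15,0,0,0.14],
    [40,0,0,0,0,0,0.14],
    [40,0,0,0,0,0,0.127],
    [40,0,0,0,0,0,0]
  ]
}}

```text
time_s: 13.95
tcp_pos: [0.577, -0.2313, 0.142]
ee_rot: [[0.193, -0.981, -0.001], [-0.981, -0.193, 0.001], [-0.001, 0.0, -1.0]]
wrist_force: [0.2, 0.1, -2.4]
gripper_width: 0.593
gripper_force: 30.0
```

```bash
python3 -c "
from h import *
print(B(0,.044));plan(B(0,.044),.142,191.07)"
```

```text
[0.54775164 0.19578131]
t 13.95 tcp [ 0.577  -0.2313  0.142 ] phi -168.89 j6 18.1 tilt [-0.0006  0.0008] F [ 0.2  0.1 -2.4] w 51.6 gf 30.0
 -> rz 0.001 shift after turn mm [-424.8  -53.3    0. ] boardxy [-0.0533 -0.3808]
```

{"api": "arm_command", "payload": {
  "motion": [
    [40,-20,-2.5,0,0,0,0],
    [40,-38,-4.8,0,0,0,0],
    [40,-38,-4.8,0,0,0,0],
    [40,-38,-4.8,0,0,0,0],
    [40,-38,-4.8,0,0,0,0],
    [40,-38,-4.8,0,0,0,0],
    [40,-38,-4.8,0,0,0,0],
    [40,-38,-4.8,0,0,0,0]
  ]
}}

```text
time_s: 14.75
tcp_pos: [0.5572, 0.0575, 0.1422]
ee_rot: [[0.196, -0.981, -0.001], [-0.981, -0.196, 0.0], [-0.0, 0.0, -1.0]]
wrist_force: [0.2, -0.1, -1.5]
gripper_width: 0.596
gripper_force: 30.0
```

{"api": "arm_command", "payload": {
  "motion": [
    [40,-38,-4.8,0,0,0,0],
    [40,-38,-4.8,0,0,0,0],
    [40,-38,-4.8,0,0,0,0],
    [40,-25,-3,0,0,0,0],
    [40,0,0,0,0,0,0],
    [40,0,0,0,0,0,0]
  ]
}}

```text
time_s: 15.35
tcp_pos: [0.5475, 0.196, 0.142]
ee_rot: [[0.196, -0.981, -0.001], [-0.981, -0.196, -0.0], [0.0, 0.001, -1.0]]
wrist_force: [0.4, 0.4, -2.1]
gripper_width: 0.601
gripper_force: 30.0
```

```bash
python3 -c "
from h import *
plan(B(0,.044),.062,191.07)"
```

```text
t 15.35 tcp [0.5475 0.196  0.142 ] phi -168.72 j6 -24.3 tilt [-0.0012 -0.0005] F [ 0.4  0.4 -2.1] w 52.3 gf 30.0
 -> rz 0.004 shift after turn mm [ 0.2 -0.2 80. ] boardxy [-0.0002  0.0442]
```

{"api": "arm_command", "payload": {
  "motion": [
    [40,0,0,20,0,0,0.004],
    [40,0,0,35,0,0,0],
    [40,0,0,30,0,0,0],
    [40,0,0,12,0,0,0],
    [40,0,0,4,0,0,0],
    [40,0,0,0,0,0,0],
    [40,0,0,0,0,0,0]
  ]
}}

```text
time_s: 16.05
tcp_pos: [0.5492, 0.1961, 0.0431]
ee_rot: [[0.189, -0.982, 0.003], [-0.982, -0.189, 0.001], [-0.001, -0.003, -1.0]]
wrist_force: [-0.4, 0.9, -1.7]
gripper_width: 0.593
gripper_force: 30.0
```

```bash
python3 -c "
from h import *
plan(B(0,.044),.0355,191.07)"
```

```text
t 16.05 tcp [0.5492 0.1961 0.0431] phi -169.1 j6 -24.7 tilt [0.0027 0.0015] F [-0.4  0.9 -1.7] w 51.6 gf 30.0
 -> rz -0.003 shift after turn mm [-0.   1.5  7.6] boardxy [0.0015 0.044 ]
```

{"api": "arm_command", "payload": {
  "motion": [
    [40,0,1.3,3,0,0,0],
    [40,0,0,2,0,0,0],
    [40,0,0,1,0,0,0],
    [40,0,0,0.7,0,0,0],
    [40,0,0,0,0,0,0],
    [40,0,0,0,0,0,0]
  ]
}}

```text
time_s: 16.65
tcp_pos: [0.5468, 0.1955, 0.0359]
ee_rot: [[0.189, -0.982, 0.0], [-0.982, -0.189, 0.0], [0.0, -0.0, -1.0]]
wrist_force: [-3.9, -0.3, 4.5]
gripper_width: 0.596
gripper_force: 30.0
```

```bash
python3 -c "
from h import *
plan(B(0,.044),.0355,191.07)"
```

```text
t 16.65 tcp [0.5468 0.1955 0.0359] phi -169.09 j6 -24.8 tilt [0.0003 0.    ] F [-3.9 -0.3  4.5] w 51.9 gf 30.0
 -> rz -0.003 shift after turn mm [-0.1 -1.   0.4] boardxy [-0.001   0.0439]
```

{"api": "arm_command", "payload": {
  "motion": [
    [60,0,0,0,0,0,0],
    [66,0,0,0,0,0,0],
    [66,0,0,0,0,0,0],
    [66,0,0,-15,0,0,0],
    [66,0,0,-30,0,0,0],
    [66,0,0,-40,0,0,0],
    [66,0,0,-35,0,0,0],
    [66,0,0,0,0,0,0]
  ]
}}

```text
time_s: 17.45
tcp_pos: [0.5501, 0.1971, 0.1607]
ee_rot: [[0.19, -0.982, 0.011], [-0.982, -0.19, 0.005], [-0.003, -0.012, -1.0]]
wrist_force: [0.7, 1.3, -0.6]
gripper_width: 0.756
gripper_force: 0.0
```

{"api": "arm_command", "payload": {
  "motion": [
    [66,40,0,0,0,0,0],
    [66,40,0,0,0,0,0],
    [66,40,0,0,0,0,0],
    [66,40,0,0,0,0,0],
    [66,40,0,0,0,0,0],
    [66,40,0,0,0,0,0],
    [66,40,0,0,0,0,0],
    [66,30,0,0,0,0,0]
  ]
}}

```text
time_s: 18.25
tcp_pos: [0.6053, -0.1113, 0.1539]
ee_rot: [[0.188, -0.982, -0.001], [-0.982, -0.188, -0.0], [-0.0, 0.001, -1.0]]
wrist_force: [0.1, 0.8, 0.1]
gripper_width: 0.763
gripper_force: 0.0
```

```bash
python3 -c "
from h import *
plan(B(0,-.13),.15,191.07)
im=save('top','t4'); bgr=np.ascontiguousarray(im[:,:,::-1])
stamps(bgr,'t4r',z=.046,box=(.46,.66,-.03,.37))
# knob: dark blob rectified at z=.075
for d in find_in('knob_grip','top'): p=at('top',d['location'],.068); print('knob',p.round(4),np.round(toB(p),4),d['p'])
cv2.imwrite('pics/t4z.png',cv2.resize(im[130:280,90:340,::-1],(800,480)))"
```

```text
t 18.25 tcp [ 0.6053 -0.1113  0.1539] phi -169.19 j6 6.2 tilt [-0.0009 -0.0001] F [0.1 0.8 0.1] w 66.4 gf 0.0
 -> rz -0.005 shift after turn mm [-138.4   -2.5    3.9] boardxy [-0.0025 -0.2684]
xy 0.5498 0.0022 size [46.8 71.2] ang 81.35
xy 0.5307 0.242 size [111.9 186.3] ang 78.69
xy 0.5998 0.3568 size [75.5 26.5] ang 90.0
xy 0.6122 0.0044 size [43.8 75.9] ang 79.88
```

View pics/t4r.png

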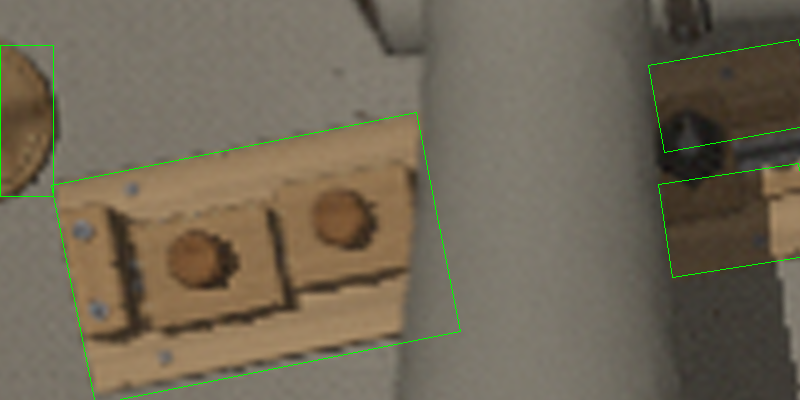

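Both stamps lie square on the rails. The knob is at board y ≈ -0.131. I'll grip it along the rails, which centres it, so I turn 90° first.

{"api": "arm_command", "payload": {
  "motion": [
    [66,0,0,0,0,0,-0.145],
    [66,0,0,0,0,0,-0.145],
    [66,0,0,0,0,0,-0.145],
    [66,0,0,0,0,0,-0.145],
    [66,0,0,0,0,0,-0.145],
    [66,0,0,0,0,0,-0.145],
    [66,0,0,0,0,0,-0.145],
    [66,0,0,0,0,0,-0.145]
  ]
}}

```text
time_s: 19.15
tcp_pos: [0.605, -0.1082, 0.1541]
ee_rot: [[0.977, -0.213, -0.001], [-0.213, -0.977, 0.0], [-0.001, -0.0, -1.0]]
wrist_force: [-0.5, -0.5, 0.2]
gripper_width: 0.759
gripper_force: 0.0
```

{"api": "arm_command", "payload": {
  "motion": [
    [66,0,0,0,0,0,-0.145],
    [66,0,0,0,0,0,-0.145],
    [66,0,0,0,0,0,-0.125],
    [66,0,-30,0,0,0,0],
    [66,0,-40,0,0,0,0],
    [66,0,-40,0,0,0,0],
    [66,0,-28,0,0,0,0],
    [66,0,0,0,0,0,0]
  ]
}}

```text
time_s: 19.95
tcp_pos: [0.5779, 0.0299, 0.1544]
ee_rot: [[0.98, 0.198, -0.0], [0.198, -0.98, 0.0], [-0.0, -0.001, -1.0]]
wrist_force: [1.0, 0.2, -0.6]
gripper_width: 0.759
gripper_force: 0.0
```

{"api": "arm_command", "payload": {
  "motion": [
    [66,0,0,0,0,0,0],
    [66,0,0,0,0,0,0]
  ]
}}

```text
time_s: 20.15
tcp_pos: [0.5786, 0.0261, 0.1545]
ee_rot: [[0.981, 0.193, -0.0], [0.193, -0.981, -0.0], [-0.0, 0.0, -1.0]]
wrist_force: [-0.3, -0.3, -0.6]
gripper_width: 0.758
gripper_force: 0.0
```

```bash
python3 -c "
from h import *
plan(B(0.001,-.131),.10,281.07)"
```

```text
t 20.15 tcp [0.5786 0.0261 0.1545] phi -78.89 j6 82.5 tilt [-0.0004 -0.0002] F [-0.3 -0.3 -0.6] w 66.0 gf 0.0
 -> rz 0.001 shift after turn mm [ 3.3  2.5 54.5] boardxy [-0.0023 -0.1285]
```

Now I'll descend to TCP z ≈ 0.060 and close slowly.

{"api": "arm_command", "payload": {
  "motion": [
    [66,3.3,2.5,15,0,0,0],
    [66,0,0,30,0,0,0],
    [66,0,0,30,0,0,0],
    [66,0,0,15,0,0,0],
    [66,0,0,3,0,0,0],
    [66,0,0,0,0,0,0],
    [66,0,0,0,0,0,0]
  ]
}}

```text
time_s: 20.85
tcp_pos: [0.5834, 0.0243, 0.0629]
ee_rot: [[0.981, 0.192, 0.002], [0.192, -0.981, 0.0], [0.002, 0.0, -1.0]]
wrist_force: [0.5, 0.5, 0.3]
gripper_width: 0.762
gripper_force: 0.0
```

```bash
python3 -c "
from h import *
plan(B(0.001,-.131),.06,281.07)"
```

```text
t 20.85 tcp [0.5834 0.0243 0.0629] phi -78.9 j6 82.8 tilt [0.0021 0.0004] F [0.5 0.5 0.3] w 66.3 gf 0.0
 -> rz 0.0 shift after turn mm [-1.  -0.1  2.9] boardxy [ 0.002  -0.1311]
```

{"api": "arm_command", "payload": {
  "motion": [
    [66,-1,0,2.5,0,0,0],
    [50,0,0,0,0,0,0],
    [42,0,0,0,0,0,0],
    [38,0,0,0,0,0,0],
    [25,0,0,0,0,0,0],
    [25,0,0,0,0,0,0],
    [25,0,0,0,0,0,0]
  ]
}}

```text
time_s: 21.55
tcp_pos: [0.5816, 0.0242, 0.0595]
ee_rot: [[0.981, 0.193, 0.0], [0.193, -0.981, -0.0], [0.0, 0.0, -1.0]]
wrist_force: [-0.1, -0.1, 0.1]
gripper_width: 0.361
gripper_force: 30.0
```

```bash
python3 -c "
from h import *
plan(B(0.001,-.016),.06,281.07)"
```

```text
t 21.55 tcp [0.5816 0.0242 0.0595] phi -78.86 j6 82.8 tilt [ 0.0002 -0.0003] F [-0.1 -0.1  0.1] w 31.4 gf 30.0
 -> rz 0.001 shift after turn mm [   0.8 -114.9   -0.5] boardxy [ 0.0002 -0.1309]
```

{"api": "arm_command", "payload": {
  "motion": [
    [25,0,-6,0,0,0,0],
    [25,0,-14,0,0,0,0],
    [25,0,-14,0,0,0,0],
    [25,0,-14,0,0,0,0],
    [25,0,-14,0,0,0,0],
    [25,0,-14,0,0,0,0],
    [25,0,-8,0,0,0,0],
    [25,0,0,0,0,0,0]
  ]
}}

```text
time_s: 22.35
tcp_pos: [0.565, 0.1087, 0.0594]
ee_rot: [[0.981, 0.195, 0.0], [0.195, -0.981, 0.001], [0.001, -0.001, -1.0]]
wrist_force: [-0.3, 1.8, 0.7]
gripper_width: 0.36
gripper_force: 30.0
```

{"api": "arm_command", "payload": {
  "motion": [
    [25,0,-4,0,0,0,0],
    [25,0,-4,0,0,0,0],
    [25,0,-4,0,0,0,0],
    [25,0,-4,0,0,0,0],
    [25,0,-4,0,0,0,0],
    [25,0,0,0,0,0,0]
  ]
}}

```text
time_s: 22.95
tcp_pos: [0.5615, 0.1268, 0.0594]
ee_rot: [[0.981, 0.193, 0.0], [0.193, -0.981, 0.0], [0.0, -0.0, -1.0]]
wrist_force: [0.6, -1.3, 2.5]
gripper_width: 0.358
gripper_force: 30.0
```

```bash
python3 -c "
from h import *
plan(B(0.001,-.016),.06,281.07)"
```

```text
t 22.95 tcp [0.5615 0.1268 0.0594] phi -78.86 j6 72.3 tilt [0.0004 0.0002] F [ 0.6 -1.3  2.5] w 31.1 gf 30.0
 -> rz 0.001 shift after turn mm [  0.8 -10.3  -0.6] boardxy [ 0.0002 -0.0263]
```

{"api": "arm_command", "payload": {
  "motion": [
    [25,0,-3,0,0,0,0],
    [25,0,-3,0,0,0,0],
    [25,0,-2,0,0,0,0],
    [25,0,0,0,0,0,0]
  ]
}}

```text
time_s: 23.35
tcp_pos: [0.56, 0.1342, 0.0594]
ee_rot: [[0.981, 0.193, 0.0], [0.193, -0.981, -0.0], [0.0, 0.0, -1.0]]
wrist_force: [2.1, -3.7, 1.7]
gripper_width: 0.358
gripper_force: 30.0
```

{"api": "arm_command", "payload": {
  "motion": [
    [25,0,-1,0,0,0,0],
    [25,0,-1,0,0,0,0],
    [25,0,0,0,0,0,0]
  ]
}}

```text
time_s: 23.65
tcp_pos: [0.5599, 0.1344, 0.0595]
ee_rot: [[0.981, 0.193, 0.0], [0.193, -0.981, -0.003], [-0.0, 0.003, -1.0]]
wrist_force: [5.3, -11.1, 1.0]
gripper_width: 0.36
gripper_force: 30.0
```

{"api": "arm_command", "payload": {
  "motion": [
    [25,0,-1,0,0,0,0],
    [25,0,0,0,0,0,0]
  ]
}}

```text
time_s: 23.85
tcp_pos: [0.5599, 0.1344, 0.0595]
ee_rot: [[0.981, 0.193, -0.0], [0.193, -0.981, -0.004], [-0.001, 0.004, -1.0]]
wrist_force: [7.5, -13.1, 0.9]
gripper_width: 0.365
gripper_force: 30.0
```

```bash
python3 -c "
from h import *
plan(B(0.001,-.016),.06,281.07)"
```

```text
t 23.85 tcp [0.5599 0.1344 0.0595] phi -78.87 j6 71.2 tilt [-0.0002 -0.0038] F [  7.5 -13.1   0.9] w 31.7 gf 30.0
 -> rz 0.001 shift after turn mm [ 0.9 -2.5 -0.5] boardxy [ 0.0001 -0.0185]
```

The row is tight at about 13 N. Next I'll turn the knob clockwise.

{"api": "arm_command", "payload": {
  "motion": [
    [25,0,0,0,0,0,0.14],
    [25,0,0,0,0,0,0.14],
    [25,0,0,0,0,0,0.14],
    [25,0,0,0,0,0,0.14],
    [25,0,0,0,0,0,0.14],
    [25,0,0,0,0,0,0.14],
    [25,0,0,0,0,0,0.14],
    [25,0,0,0,0,0,0.14]
  ]
}}

```text
time_s: 24.65
tcp_pos: [0.5599, 0.1347, 0.0595]
ee_rot: [[0.597, -0.802, 0.0], [-0.802, -0.597, -0.003], [0.003, 0.002, -1.0]]
wrist_force: [7.0, -13.5, 0.9]
gripper_width: 0.356
gripper_force: 30.0
```

{"api": "arm_command", "payload": {
  "motion": [
    [25,0,0,0,0,0,0.12],
    [25,0,0,0,0,0,0.1],
    [25,0,0,0,0,0,0.06],
    [25,0,0,0,0,0,0],
    [25,0,0,0,0,0,0]
  ]
}}

```text
time_s: 25.15
tcp_pos: [0.5592, 0.1369, 0.0595]
ee_rot: [[0.358, -0.934, -0.0], [-0.934, -0.358, -0.001], [0.0, 0.0, -1.0]]
wrist_force: [1.8, -6.3, 3.2]
gripper_width: 0.358
gripper_force: 30.0
```

```bash
python3 -c "
from h import *
plan(B(0.001,-.016),.06,281.07);print(sense()['moment'])"
```

```text
t 25.15 tcp [0.5592 0.1369 0.0595] phi -159.01 j6 -8.9 tilt [-0.0003 -0.0006] F [ 1.8 -6.3  3.2] w 31.2 gf 30.0
 -> rz -1.398 shift after turn mm [ 1.1  0.  -0.5] boardxy [-0.0001 -0.016 ]
[-1.44631176 -0.50792795  0.11588863]
```

{"api": "arm_command", "payload": {
  "motion": [
    [50,0,0,0,0,0,0],
    [50,0,0,0,0,0,0],
    [50,0,0,0,0,0,0],
    [50,0,0,-20,0,0,0],
    [50,0,0,-35,0,0,0],
    [50,40,0,-35,0,0,0],
    [50,45,0,0,0,0,0],
    [50,45,0,0,0,0,0]
  ]
}}

```text
time_s: 25.95
tcp_pos: [0.6055, 0.018, 0.1487]
ee_rot: [[0.359, -0.933, 0.003], [-0.933, -0.359, 0.002], [-0.001, -0.003, -1.0]]
wrist_force: [1.1, 0.9, -0.7]
gripper_width: 0.573
gripper_force: 0.0
```

{"api": "arm_command", "payload": {
  "motion": [
    [50,45,0,0,0,0,0],
    [50,45,0,0,0,0,0],
    [50,40,0,0,0,0,0],
    [50,30,0,0,0,0,0],
    [50,0,0,0,0,0,0]
  ]
}}

```text
time_s: 26.45
tcp_pos: [0.6623, -0.1345, 0.146]
ee_rot: [[0.353, -0.936, -0.001], [-0.936, -0.353, 0.0], [-0.0, 0.001, -1.0]]
wrist_force: [-0.8, 1.1, 0.3]
gripper_width: 0.574
gripper_force: 0.0
```

```bash
python3 -c "
from h import *
plan(B(0,-.016),.06,281.07)
im=save('top','t5'); bgr=np.ascontiguousarray(im[:,:,::-1])
r=rect('top',bgr,.046,.46,.66,.07,.37,.0005)
cv2.imwrite('pics/t5r.png',r)
im=save('scene','s5')
cv2.imwrite('pics/s5z.png',cv2.resize(im[180:330,140:340,::-1],(800,600)))
for c in('top','scene'):
  for n in('handle_a_grip','knob_grip'):
    for d in find_in(n,c): p=at(c,d['location'],.065); print(c,n,np.round(toB(p),4),round(d['p'],2))
"
```

```text
t 26.45 tcp [ 0.6623 -0.1345  0.146 ] phi -159.33 j6 18.5 tilt [-0.0009  0.0002] F [-0.8  1.1  0.3] w 49.9 gf 0.0
 -> rz -1.403 shift after turn mm [ -49.  -286.2   86. ] boardxy [ 0.049  -0.3022]
scene handle_a_grip [-0.0085  0.0593] 0.59
scene handle_a_grip [-0.1859 -0.5565] 0.26
scene knob_grip [-0.0051 -0.0237] 0.71
```

View pics/t5r.png

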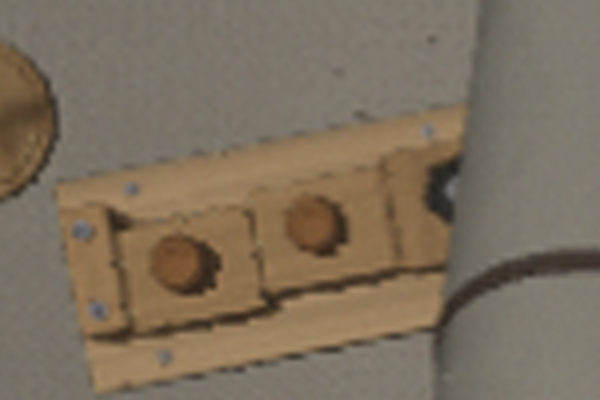

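The row looks tight, but stamp 2 by the stop seems shifted about 5 mm towards board -x. I'll quantify that from the handle blobs and block edges.

```bash
cat > q.py <<'E'
from h import *
import sys
def brect(img,z,s=.0005):  # rows: bx + -> -, cols: by + -> -
    a=np.radians(json.load(open("board.json"))[2]); bx=np.arange(.06,-.06,-s); by=np.arange(.2,-.1,-s)
    BY,BX=np.meshgrid(by,bx); c=json.load(open("board.json")); m=camera_model("top")
    X=c[0]+BX*np.cos(a)-BY*np.sin(a); Y=c[1]+BX*np.sin(a)+BY*np.cos(a)
    P=np.stack([X,Y,np.full_like(X,z)],-1)@np.array(m["R"]).T+np.array(m["t"]); u=P[...,:2]/P[...,2:]; u=u*(1+m["k1"]*(u**2).sum(-1,keepdims=True))
    return cv2.remap(img,(m["cx"]+m["fx"]*u[...,0]).astype(np.float32),(m["cy"]+m["fy"]*u[...,1]).astype(np.float32),cv2.INTER_CUBIC)
for f in sys.argv[1:]:
    im=cv2.imread(f"pics/{f}.png"); r=brect(im,.068)
    hsv=cv2.cvtColor(r,cv2.COLOR_BGR2HSV); mk=((hsv[...,0]<17)&(hsv[...,1]>125)&(hsv[...,2]>50)).astype(np.uint8); mk=cv2.morphologyEx(mk,cv2.MORPH_OPEN,np.ones((15,15)))
    for k in cv2.findContours(mk,0,2)[0]:
        if cv2.contourArea(k)>900: (x,y),rad=cv2.minEnclosingCircle(k); M=cv2.moments(k); print(f,"head bx",round(60-M['m01']/M['m00']*.5,1),"by",round(200-M['m10']/M['m00']*.5,1),"r",round(rad*.5,1))
    r=brect(im,.046); g=cv2.cvtColor(r,cv2.COLOR_BGR2GRAY).astype(float)
    for n,(b0,b1) in dict(S2far=(.135,.155),S2near=(.098,.112),S1far=(.07,.085),S1near=(.03,.042)).items():
        p=g[:,int((.2-b1)/.0005):int((.2-b0)/.0005)].mean(1); d=np.abs(np.diff(cv2.GaussianBlur(p[:,None],(1,5),0)[:,0]))
        pk=[(round(60-i*.5,1),round(d[i],1)) for i in range(2,len(d)-2) if d[i]==d[i-2:i+3].max() and d[i]>3]; print(f,n,pk)
cv2.imwrite("pics/br.png",cv2.resize(r,None,fx=1.3,fy=1.3))
E
python3 q.py t4 t5
```

```text
t4 head bx -6.7 by 118.1 r 14.4
t4 head bx -0.2 by 44.3 r 14.5
t4 S2far [(23.5, np.float64(3.7)), (-31.5, np.float64(3.8)), (-35.5, np.float64(5.2)), (-57.0, np.float64(7.1))]
t4 S2near [(22.0, np.float64(3.9)), (3.5, np.float64(3.3)), (-12.5, np.float64(3.9)), (-32.0, np.float64(10.9)), (-37.5, np.float64(9.5)), (-57.0, np.float64(8.6))]
t4 S1far [(-25.0, np.float64(4.2)), (-25.5, np.float64(4.2)), (-29.0, np.float64(4.7)), (-36.5, np.float64(7.1)), (-57.0, np.float64(9.0))]
t4 S1near [(17.5, np.float64(4.3)), (-12.5, np.float64(6.2)), (-25.5, np.float64(8.6)), (-31.0, np.float64(10.1)), (-56.5, np.float64(9.8))]
t5 head bx -6.2 by 126.9 r 14.3
t5 head bx -0.8 by 58.1 r 14.5
t5 S2far [(23.0, np.float64(4.0)), (18.5, np.float64(4.2)), (-31.5, np.float64(7.4)), (-36.5, np.float64(9.9)), (-57.0, np.float64(6.8))]
t5 S2near [(22.5, np.float64(3.3)), (-32.0, np.float64(11.0)), (-37.0, np.float64(11.1)), (-57.0, np.float64(8.7))]
t5 S1far [(-25.0, np.float64(9.9)), (-30.0, np.float64(11.1)), (-57.0, np.float64(9.1))]
t5 S1near [(-25.5, np.float64(9.3)), (-31.0, np.float64(9.9)), (-56.5, np.float64(10.1))]
```

View pics/br.png

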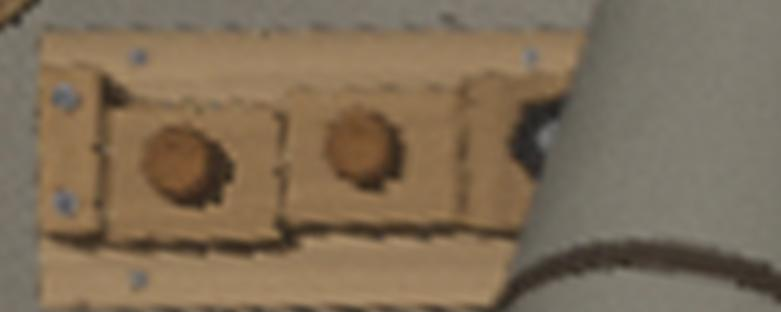

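Stamp 2 is about 6 mm off to -x: inside the ±9 mm, but thin. The clamp is only friction-tight, so I'll grip that block and slide it back to centre.

{"api": "arm_command", "payload": {
  "motion": [
    [66,0,0,0,0,0,0.084],
    [66,0,0,0,0,0,0.084],
    [66,-30,4,0,0,0,0],
    [66,-40,5,0,0,0,0],
    [66,-40,5,0,0,0,0],
    [66,-40,5,0,0,0,0],
    [66,-40,5,0,0,0,0],
    [66,-40,5,0,0,0,0]
  ]
}}

```text
time_s: 27.55
tcp_pos: [0.5873, 0.0909, 0.1477]
ee_rot: [[0.197, -0.98, 0.001], [-0.98, -0.197, 0.0], [-0.0, -0.001, -1.0]]
wrist_force: [-0.4, 0.1, 0.0]
gripper_width: 0.761
gripper_force: 0.0
```

{"api": "arm_command", "payload": {
  "motion": [
    [66,-40,5,0,0,0,0],
    [66,-40,5,0,0,0,0],
    [66,-40,5,0,0,0,0],
    [66,-40,6,0,0,0,0],
    [66,-30,5,0,0,0,0],
    [66,0,0,0,0,0,0],
    [66,0,0,0,0,0,0]
  ]
}}

```text
time_s: 28.25
tcp_pos: [0.5248, 0.2709, 0.1475]
ee_rot: [[0.199, -0.98, 0.0], [-0.98, -0.199, 0.0], [-0.0, -0.0, -1.0]]
wrist_force: [-0.9, 0.6, -0.2]
gripper_width: 0.761
gripper_force: 0.0
```

```bash
python3 -c "
from h import *
plan(B(-.006,.126),.10,191.07)"
```

```text
t 28.25 tcp [0.5248 0.2709 0.1475] phi -168.54 j6 -31.5 tilt [0.0001 0.0002] F [-0.9  0.6 -0.2] w 66.2 gf 0.0
 -> rz 0.007 shift after turn mm [-3.9 -2.1 47.5] boardxy [-0.0081  0.1221]
```

{"api": "arm_command", "payload": {
  "motion": [
    [66,-4,-2,20,0,0,0.007],
    [66,0,0,30,0,0,0],
    [66,0,0,30,0,0,0],
    [66,0,0,20,0,0,0],
    [66,0,0,8,0,0,0],
    [66,0,0,0,0,0,0],
    [66,0,0,0,0,0,0]
  ]
}}

```text
time_s: 28.95
tcp_pos: [0.5278, 0.2741, 0.0403]
ee_rot: [[0.189, -0.982, 0.002], [-0.982, -0.189, 0.001], [-0.001, -0.002, -1.0]]
wrist_force: [0.4, -0.2, 0.6]
gripper_width: 0.758
gripper_force: 0.0
```

```bash
python3 -c "
from h import *
plan(B(-.006,.126),.0355,191.07)"
```

```text
t 28.95 tcp [0.5278 0.2741 0.0403] phi -169.12 j6 -32.2 tilt [0.0016 0.001 ] F [ 0.4 -0.2  0.6] w 66.0 gf 0.0
 -> rz -0.003 shift after turn mm [-1.3  1.4  4.8] boardxy [-0.0046  0.1247]
```

{"api": "arm_command", "payload": {
  "motion": [
    [66,-1,1.4,4,0,0,0],
    [66,0,0,0,0,0,0],
    [60,0,0,0,0,0,0],
    [56,0,0,0,0,0,0],
    [40,0,0,0,0,0,0],
    [40,0,0,0,0,0,0],
    [40,0,0,0,0,0,0]
  ]
}}

```text
time_s: 29.65
tcp_pos: [0.5248, 0.2746, 0.0354]
ee_rot: [[0.189, -0.982, -0.001], [-0.982, -0.189, -0.0], [0.0, 0.001, -1.0]]
wrist_force: [-2.5, 0.9, 2.8]
gripper_width: 0.596
gripper_force: 30.0
```

```bash
python3 -c "
from h import *
plan(B(0,.126),.0355,191.07)"
```

```text
t 29.65 tcp [0.5248 0.2746 0.0354] phi -169.12 j6 -32.4 tilt [-0.001  -0.0005] F [-2.5  0.9  2.8] w 51.9 gf 30.0
 -> rz -0.003 shift after turn mm [-0.2 -7.4 -0.1] boardxy [-0.0074  0.1258]
```

{"api": "arm_command", "payload": {
  "motion": [
    [40,0,-2,0,0,0,0],
    [40,0,-2,0,0,0,0],
    [40,0,0,0,0,0,0]
  ]
}}

```text
time_s: 29.95
tcp_pos: [0.5254, 0.2746, 0.0355]
ee_rot: [[0.188, -0.982, -0.007], [-0.982, -0.188, -0.003], [0.002, 0.008, -1.0]]
wrist_force: [-14.7, 2.5, 11.2]
gripper_width: 0.593
gripper_force: 30.0
```

```bash
python3 -c "
from h import *
plan(B(0,.126),.0355,191.07)"
```

```text
t 29.95 tcp [0.5254 0.2746 0.0355] phi -169.19 j6 -32.2 tilt [-0.0074 -0.0031] F [-14.7   2.5  11.2] w 51.6 gf 30.0
 -> rz -0.004 shift after turn mm [-0.4 -6.8 -0. ] boardxy [-0.0068  0.1256]
```

{"api": "arm_command", "payload": {
  "motion": [
    [40,0,-1.5,0,0,0,0],
    [40,0,-1.5,0,0,0,0],
    [40,0,0,0,0,0,0]
  ]
}}

```text
time_s: 30.25
tcp_pos: [0.5295, 0.2755, 0.0354]
ee_rot: [[0.189, -0.982, -0.005], [-0.982, -0.189, -0.002], [0.001, 0.005, -1.0]]
wrist_force: [-9.4, 1.7, 7.0]
gripper_width: 0.594
gripper_force: 30.0
```

```bash
python3 -c "
from h import *
plan(B(0,.126),.0355,191.07)"
```

```text
t 30.25 tcp [0.5295 0.2755 0.0354] phi -169.13 j6 -32.0 tilt [-0.0047 -0.0021] F [-9.4  1.7  7. ] w 51.6 gf 30.0
 -> rz -0.003 shift after turn mm [-0.3 -2.6 -0.1] boardxy [-0.0026  0.1257]
```

S2 is now at -2.6 mm, which is fine. I'll release, rise and turn the wrist half a turn back, so that there is 240° of clockwise travel for its handle.

{"api": "arm_command", "payload": {
  "motion": [
    [40,0,1.5,0,0,0,0],
    [58,0,0,0,0,0,0],
    [62,0,0,0,0,0,0],
    [62,0,0,0,0,0,0],
    [62,0,0,-15,0,0,0],
    [62,0,0,-30,0,0,0],
    [62,0,0,-30,0,0,0],
    [45,0,0,0,0,0,0]
  ]
}}

```text
time_s: 31.05
tcp_pos: [0.5339, 0.2776, 0.1149]
ee_rot: [[0.19, -0.982, 0.008], [-0.982, -0.19, 0.006], [-0.004, -0.009, -1.0]]
wrist_force: [0.9, 1.4, 0.6]
gripper_width: 0.677
gripper_force: 0.0
```

{"api": "arm_command", "payload": {
  "motion": [
    [45,0,0,0,0,0,-0.143],
    [45,0,0,0,0,0,-0.143],
    [45,0,0,0,0,0,-0.143],
    [45,0,0,0,0,0,-0.143],
    [45,0,0,0,0,0,-0.143],
    [45,0,0,0,0,0,-0.143],
    [45,0,0,0,0,0,-0.143],
    [45,0,0,0,0,0,-0.143]
  ]
}}

```text
time_s: 31.85
tcp_pos: [0.5309, 0.2755, 0.1095]
ee_rot: [[0.973, -0.229, -0.0], [-0.229, -0.973, -0.0], [-0.0, 0.0, -1.0]]
wrist_force: [-1.2, -0.5, 0.5]
gripper_width: 0.516
gripper_force: 0.0
```

{"api": "arm_command", "payload": {
  "motion": [
    [45,0,0,0,0,0,-0.143],
    [45,0,0,0,0,0,-0.143],
    [45,0,0,0,0,0,-0.143],
    [45,0,0,0,0,0,-0.143],
    [45,0,0,0,0,0,-0.143],
    [45,0,0,0,0,0,-0.143],
    [45,0,0,0,0,0,-0.143],
    [45,0,0,0,0,0,-0.143]
  ]
}}

```text
time_s: 32.65
tcp_pos: [0.5309, 0.2755, 0.1095]
ee_rot: [[0.612, 0.791, -0.0], [0.791, -0.612, -0.0], [-0.001, -0.0, -1.0]]
wrist_force: [-0.4, -0.2, 0.9]
gripper_width: 0.515
gripper_force: 0.0
```

{"api": "arm_command", "payload": {
  "motion": [
    [45,0,0,0,0,0,-0.143],
    [45,0,0,0,0,0,-0.143],
    [45,0,0,0,0,0,-0.143],
    [45,0,0,0,0,0,-0.143],
    [45,0,0,0,0,0,-0.143],
    [45,0,0,0,0,0,-0.143],
    [45,0,0,0,0,0,0],
    [45,0,0,0,0,0,0]
  ]
}}

```text
time_s: 33.45
tcp_pos: [0.5308, 0.2756, 0.1098]
ee_rot: [[-0.19, 0.982, -0.0], [0.982, 0.19, -0.0], [-0.0, -0.0, -1.0]]
wrist_force: [0.2, 0.1, 0.6]
gripper_width: 0.52
gripper_force: 0.0
```

```bash
python3 -c "
from h import *
plan(B(-.0026,.126),.061,11.07)"
```

```text
t 33.45 tcp [0.5308 0.2756 0.1098] phi 10.95 j6 148.0 tilt [-0.0003 -0.0003] F [0.2 0.1 0.6] w 45.2 gf 0.0
 -> rz -0.002 shift after turn mm [ 0.4 -1.3 48.8] boardxy [-0.0013  0.1256]
```

{"api": "arm_command", "payload": {
  "motion": [
    [45,0,-1,15,0,0,0],
    [45,0,0,20,0,0,0],
    [45,0,0,12,0,0,0],
    [45,0,0,0,0,0,0],
    [45,0,0,0,0,0,0]
  ]
}}

```text
time_s: 33.95
tcp_pos: [0.5301, 0.2757, 0.0634]
ee_rot: [[-0.193, 0.981, 0.0], [0.981, 0.193, -0.0], [-0.0, 0.0, -1.0]]
wrist_force: [0.4, -0.0, -0.2]
gripper_width: 0.517
gripper_force: 0.0
```

```bash
python3 -c "
from h import *
plan(B(-.0026,.126),.061,11.07)"
```

```text
t 33.95 tcp [0.5301 0.2757 0.0634] phi 11.11 j6 148.1 tilt [ 0.0003 -0.0002] F [ 0.4 -0.  -0.2] w 45.0 gf 0.0
 -> rz 0.001 shift after turn mm [ 0.2 -0.6  2.4] boardxy [-0.002   0.1258]
```

{"api": "arm_command", "payload": {
  "motion": [
    [36,0,0,0,0,0,0],
    [32,0,0,0,0,0,0],
    [20,0,0,0,0,0,0],
    [20,0,0,0,0,0,0],
    [20,0,0,0,0,0,0]
  ]
}}

```text
time_s: 34.45
tcp_pos: [0.5297, 0.2757, 0.0637]
ee_rot: [[-0.193, 0.981, 0.0], [0.981, 0.193, 0.0], [0.0, 0.0, -1.0]]
wrist_force: [-2.0, 0.2, 2.8]
gripper_width: 0.317
gripper_force: 30.0
```

```bash
python3 -c "
from h import *
plan(B(-.0026,.126),.061,11.07)"
```

```text
t 34.45 tcp [0.5297 0.2757 0.0637] phi 11.14 j6 148.1 tilt [0.0001 0.0002] F [-2.   0.2  2.8] w 27.5 gf 30.0
 -> rz 0.001 shift after turn mm [ 0.1 -0.2  2.7] boardxy [-0.0024  0.1259]
```

{"api": "arm_command", "payload": {
  "motion": [
    [20,0,0,1.5,0,0,0],
    [20,0,0,1,0,0,0],
    [20,0,0,0,0,0,0]
  ]
}}

```text
time_s: 34.75
tcp_pos: [0.5298, 0.2757, 0.0632]
ee_rot: [[-0.194, 0.981, 0.001], [0.981, 0.194, -0.0], [-0.0, 0.001, -1.0]]
wrist_force: [-4.7, -0.4, 13.1]
gripper_width: 0.309
gripper_force: 30.0
```

```bash
python3 -c "
from h import *
plan(B(-.0026,.126),.061,11.07)"
```

```text
t 34.75 tcp [0.5298 0.2757 0.0632] phi 11.19 j6 148.1 tilt [ 0.0007 -0.0001] F [-4.7 -0.4 13.1] w 26.9 gf 30.0
 -> rz 0.002 shift after turn mm [ 0.1 -0.3  2.2] boardxy [-0.0023  0.1259]
```

{"api": "arm_command", "payload": {
  "motion": [
    [20,0,0,0.6,0,0,0.14],
    [20,0,0,0.15,0,0,0.14],
    [20,0,0,0.13,0,0,0.14],
    [20,0,0,0.13,0,0,0.14],
    [20,0,0,0.13,0,0,0.14],
    [20,0,0,0.13,0,0,0.14],
    [20,0,0,0.13,0,0,0.14],
    [20,0,0,0.13,0,0,0.14]
  ]
}}

```text
time_s: 35.55
tcp_pos: [0.5322, 0.2748, 0.0623]
ee_rot: [[0.801, 0.598, 0.005], [0.598, -0.801, -0.001], [0.003, 0.003, -1.0]]
wrist_force: [2.1, -6.6, 12.7]
gripper_width: 0.312
gripper_force: 30.0
```

```bash
python3 -c "
from h import *
plan(B(-.0026,.126),.061,11.07);print(sense()['moment'])"
```

```text
t 35.55 tcp [0.5322 0.2748 0.0623] phi -53.25 j6 83.6 tilt [ 0.0047 -0.0006] F [ 2.1 -6.6 12.7] w 27.1 gf 30.0
 -> rz -1.123 shift after turn mm [ 1.4 -2.5  1.3] boardxy [-1.000e-04  1.246e-01]
[-2.31437588 -0.60062471  0.05442876]
```

{"api": "arm_command", "payload": {
  "motion": [
    [20,0,0,0.3,0,0,0.14],
    [20,0,0,0.15,0,0,0.14],
    [20,0,0,0.15,0,0,0.14],
    [20,0,0,0.14,0,0,0.14],
    [20,0,0,0.14,0,0,0.14],
    [20,0,0,0.14,0,0,0.14],
    [20,0,0,0.14,0,0,0.14],
    [20,0,0,0.14,0,0,0.14]
  ]
}}

```text
time_s: 36.35
tcp_pos: [0.5323, 0.2722, 0.0618]
ee_rot: [[0.888, -0.461, 0.003], [-0.461, -0.888, -0.005], [0.005, 0.003, -1.0]]
wrist_force: [2.8, -13.5, 17.1]
gripper_width: 0.314
gripper_force: 30.0
```

```bash
python3 -c "
from h import *
plan(B(-.0026,.126),.061,11.07);print(sense()['moment'])"
```

```text
t 36.35 tcp [0.5323 0.2722 0.0618] phi -117.43 j6 19.5 tilt [ 0.0034 -0.0048] F [  2.8 -13.5  17.1] w 27.3 gf 30.0
 -> rz -2.243 shift after turn mm [ 4.  -2.1  0.8] boardxy [-0.0005  0.122 ]
[-4.2641764  -0.6796865   0.06728535]
```

The grip is about 2 mm off the handle's axis along the rails, which causes the side force. I'll open slightly, recentre and regrip.

{"api": "arm_command", "payload": {
  "motion": [
    [33,0,0,-2.5,0,0,0],
    [33,0,0,0,0,0,0],
    [33,0,0,0,0,0,0]
  ]
}}

```text
time_s: 36.65
tcp_pos: [0.5297, 0.2758, 0.0601]
ee_rot: [[0.889, -0.457, -0.0], [-0.457, -0.889, 0.0], [-0.0, -0.0, -1.0]]
wrist_force: [-0.7, 0.3, 0.7]
gripper_width: 0.378
gripper_force: 0.0
```

```bash
python3 -c "
from h import *
plan(B(-.0023,.1235),.063,-117.4);print(sense()['moment'])"
```

```text
t 36.65 tcp [0.5297 0.2758 0.0601] phi -117.19 j6 19.8 tilt [-0.      0.0004] F [-0.7  0.3  0.7] w 32.9 gf 0.0
 -> rz 0.004 shift after turn mm [ 1.5  1.9 -2.9] boardxy [-0.0023  0.126 ]
[-0.03007618  0.18923164 -0.01771148]
```

{"api": "arm_command", "payload": {
  "motion": [
    [33,1.5,1.9,-1.5,0,0,0],
    [33,0,0,0,0,0,0],
    [20,0,0,0,0,0,0],
    [20,0,0,0,0,0,0],
    [20,0,0,0,0,0,0]
  ]
}}

```text
time_s: 37.15
tcp_pos: [0.53, 0.2731, 0.0617]
ee_rot: [[0.889, -0.457, -0.001], [-0.457, -0.889, -0.0], [-0.0, 0.001, -1.0]]
wrist_force: [0.0, 0.1, 0.5]
gripper_width: 0.312
gripper_force: 30.0
```

```bash
python3 -c "
from h import *
plan(B(-.0023,.1235),.063,-117.4);print(sense()['moment'])"
```

```text
t 37.15 tcp [0.53   0.2731 0.0617] phi -117.2 j6 20.0 tilt [-0.0005 -0.0003] F [0.  0.1 0.5] w 27.2 gf 30.0
 -> rz 0.004 shift after turn mm [ 0.1 -0.3 -1.3] boardxy [-0.0025  0.1233]
[-0.06744848  0.26614566 -0.02569385]
```

{"api": "arm_command", "payload": {
  "motion": [
    [20,0,0,2,0,0,0],
    [20,0,0,1.5,0,0,0],
    [20,0,0,0,0,0,0],
    [20,0,0,0.13,0,0,0.14],
    [20,0,0,0.13,0,0,0.14],
    [20,0,0,0.13,0,0,0.14],
    [20,0,0,0.13,0,0,0.14],
    [20,0,0,0.13,0,0,0.14]
  ]
}}

```text
time_s: 37.95
tcp_pos: [0.5302, 0.2732, 0.0603]
ee_rot: [[0.382, -0.924, 0.001], [-0.924, -0.382, -0.0], [0.0, -0.001, -1.0]]
wrist_force: [-4.6, -2.3, 12.8]
gripper_width: 0.314
gripper_force: 30.0
```

```bash
python3 -c "
from h import *
plan(B(-.0023,.1235),.063,-117.4);print(sense()['moment'])"
```

```text
t 37.95 tcp [0.5302 0.2732 0.0603] phi -157.57 j6 -20.4 tilt [ 0.0007 -0.0002] F [-4.6 -2.3 12.8] w 27.3 gf 30.0
 -> rz -0.701 shift after turn mm [-0.  -0.1 -2.7] boardxy [-0.0024  0.1234]
[-0.46532854  1.82738288  0.01368169]
```

{"api": "arm_command", "payload": {
  "motion": [
    [20,0,0,0.4,0,0,0.14],
    [20,0,0,0.14,0,0,0.14],
    [20,0,0,0.14,0,0,0.14],
    [20,0,0,0.14,0,0,0.14],
    [20,0,0,0.14,0,0,0.14],
    [20,0,0,0.14,0,0,0.14],
    [20,0,0,0.14,0,0,0.14],
    [20,0,0,0.14,0,0,0.14]
  ]
}}

```text
time_s: 38.75
tcp_pos: [0.5304, 0.2732, 0.0592]
ee_rot: [[-0.666, -0.746, 0.001], [-0.746, 0.666, -0.0], [-0.001, -0.001, -1.0]]
wrist_force: [-5.2, -2.0, 13.9]
gripper_width: 0.31
gripper_force: 30.0
```

```bash
python3 -c "
from h import *
plan(B(-.0023,.1235),.063,-117.4);print(sense()['moment'])"
```

```text
t 38.75 tcp [0.5304 0.2732 0.0592] phi 138.27 j6 -84.6 tilt [ 0.0011 -0.0001] F [-5.2 -2.  13.9] w 27.0 gf 30.0
 -> rz -1.821 shift after turn mm [-0.2 -0.  -3.8] boardxy [-0.0022  0.1233]
[-0.53163462  1.62793774  0.01068415]
```

{"api": "arm_command", "payload": {
  "motion": [
    [20,0,0,0.2,0,0,0.14],
    [20,0,0,0.14,0,0,0.14],
    [20,0,0,0.14,0,0,0.14],
    [20,0,0,0.14,0,0,0.14]
  ]
}}

```text
time_s: 39.15
tcp_pos: [0.5305, 0.2731, 0.0586]
ee_rot: [[-0.96, -0.279, 0.001], [-0.279, 0.96, -0.0], [-0.001, -0.001, -1.0]]
wrist_force: [-5.4, -3.0, 15.2]
gripper_width: 0.313
gripper_force: 30.0
```

```bash
python3 -c "
from h import *
plan(B(-.0023,.1235),.063,-117.4);print(sense()['moment'])"
```

```text
t 39.15 tcp [0.5305 0.2731 0.0586] phi 106.19 j6 -116.7 tilt [ 0.0012 -0.0003] F [-5.4 -3.  15.2] w 27.2 gf 30.0
 -> rz -2.381 shift after turn mm [-0.3 -0.1 -4.4] boardxy [-0.0021  0.1232]
[-0.65986301  1.52609228  0.04466037]
```

{"api": "arm_command", "payload": {
  "motion": [
    [20,0,0,0.1,0,0,0.14],
    [20,0,0,0.1,0,0,0.14],
    [20,0,0,0.1,0,0,0.14],
    [20,0,0,0,0,0,0.1]
  ]
}}

```text
time_s: 39.55
tcp_pos: [0.5305, 0.2731, 0.0582]
ee_rot: [[-0.972, 0.234, 0.001], [0.234, 0.972, -0.0], [-0.001, -0.0, -1.0]]
wrist_force: [-4.4, -2.1, 13.0]
gripper_width: 0.313
gripper_force: 30.0
```

```bash
python3 -c "
from h import *
plan(B(-.0023,.1235),.063,-117.4);print(sense()['moment'])"
```

```text
t 39.55 tcp [0.5305 0.2731 0.0582] phi 76.44 j6 -146.4 tilt [ 0.0011 -0.0004] F [-4.4 -2.1 13. ] w 27.2 gf 30.0
 -> rz -2.9 shift after turn mm [-0.3 -0.1 -4.8] boardxy [-0.0021  0.1232]
[-0.70906725  1.38704253  0.06436758]
```

{"api": "arm_command", "payload": {
  "motion": [
    [20,0,0,0.3,0,0,0.14],
    [20,0,0,0.1,0,0,0.14],
    [20,0,0,0.1,0,0,0.14],
    [20,0,0,0,0,0,0]
  ]
}}

```text
time_s: 39.95
tcp_pos: [0.5304, 0.273, 0.0581]
ee_rot: [[-0.793, 0.609, 0.001], [0.609, 0.793, -0.001], [-0.001, 0.0, -1.0]]
wrist_force: [-5.6, -2.7, 16.5]
gripper_width: 0.309
gripper_force: 30.0
```

```bash
python3 -c "
from h import *
plan(B(-.0023,.1235),.063,-117.4);print(sense()['moment'])"
```

```text
t 39.95 tcp [0.5304 0.273  0.0581] phi 52.5 j6 -170.4 tilt [ 0.001  -0.0005] F [-5.6 -2.7 16.5] w 26.9 gf 30.0
 -> rz 2.965 shift after turn mm [-0.3 -0.3 -4.9] boardxy [-0.0022  0.1231]
[-0.92220613  1.70644846  0.02907569]
```

The depth has stopped changing while the force rises, so this one is probably home. I'll check by touching the head top with closed fingers (expected TCP z ≈ 0.079 home, 0.083 if not).

{"api": "arm_command", "payload": {
  "motion": [
    [34,0,0,-3,0,0,0],
    [34,0,0,0,0,0,0],
    [34,0,0,-15,0,0,0],
    [34,0,0,-25,0,0,0],
    [0,0,0,0,0,0,-0.14],
    [0,0,0,0,0,0,-0.14],
    [0,0,0,0,0,0,-0.14],
    [0,0,0,0,0,0,-0.14]
  ]
}}

```text
time_s: 40.75
tcp_pos: [0.5302, 0.2732, 0.0974]
ee_rot: [[-0.996, 0.087, -0.0], [0.087, 0.996, -0.0], [0.0, -0.0, -1.0]]
wrist_force: [-0.4, 1.2, -1.2]
gripper_width: 0.115
gripper_force: 0.0
```

{"api": "arm_command", "payload": {
  "motion": [
    [0,0,0,0,0,0,-0.14],
    [0,0,0,0,0,0,-0.14],
    [0,0,0,0,0,0,-0.14],
    [0,0,0,0,0,0,-0.14],
    [0,0,0,4,0,0,-0.14],
    [0,0,0,4,0,0,0],
    [0,0,0,4,0,0,0],
    [0,0,0,0,0,0,0]
  ]
}}

```text
time_s: 41.55
tcp_pos: [0.5298, 0.2729, 0.0849]
ee_rot: [[-0.823, -0.569, -0.002], [-0.569, 0.823, -0.001], [0.002, -0.0, -1.0]]
wrist_force: [1.0, -0.6, 0.6]
gripper_width: 0.007
gripper_force: 0.0
```

```bash
python3 -c "
from h import *
plan(B(-.0023,.1235),.08,-117.4)"
```

```text
t 41.55 tcp [0.5298 0.2729 0.0849] phi 124.65 j6 -98.1 tilt [-0.0016 -0.0011] F [ 1.  -0.6  0.6] w 0.6 gf 0.0
 -> rz -2.059 shift after turn mm [ 0.2 -0.6  4.9] boardxy [-0.0028  0.1231]
```

{"api": "arm_command", "payload": {
  "motion": [
    [0,0,0,1,0,0,0],
    [0,0,0,1,0,0,0],
    [0,0,0,1,0,0,0],
    [0,0,0,0,0,0,0]
  ]
}}

```text
time_s: 41.95
tcp_pos: [0.5302, 0.2731, 0.0829]
ee_rot: [[-0.822, -0.57, -0.0], [-0.57, 0.822, -0.0], [0.0, 0.0, -1.0]]
wrist_force: [-0.1, 0.0, -0.5]
gripper_width: 0.005
gripper_force: 0.0
```

{"api": "arm_command", "payload": {
  "motion": [
    [0,0,0,1,0,0,0],
    [0,0,0,1,0,0,0],
    [0,0,0,0,0,0,0]
  ]
}}

```text
time_s: 42.25
tcp_pos: [0.5302, 0.2731, 0.0808]
ee_rot: [[-0.822, -0.57, -0.0], [-0.57, 0.822, -0.0], [0.0, 0.0, -1.0]]
wrist_force: [0.5, -0.0, 0.5]
gripper_width: 0.004
gripper_force: 0.0
```

{"api": "arm_command", "payload": {
  "motion": [
    [0,0,0,1,0,0,0],
    [0,0,0,0,0,0,0]
  ]
}}

```text
time_s: 42.45
tcp_pos: [0.5302, 0.2731, 0.0798]
ee_rot: [[-0.822, -0.57, -0.0], [-0.57, 0.822, -0.0], [0.0, 0.0, -1.0]]
wrist_force: [0.5, -0.2, -0.3]
gripper_width: 0.003
gripper_force: 0.0
```

{"api": "arm_command", "payload": {
  "motion": [
    [0,0,0,1,0,0,0],
    [0,0,0,0,0,0,0]
  ]
}}

```text
time_s: 42.65
tcp_pos: [0.5303, 0.2732, 0.0792]
ee_rot: [[-0.821, -0.57, 0.0], [-0.57, 0.821, 0.0], [-0.0, -0.0, -1.0]]
wrist_force: [-0.8, -0.7, 1.9]
gripper_width: 0.006
gripper_force: 0.7
```

Contact came at z ≈ 0.079, so handle 2 is home. Now handle 1.

{"api": "arm_command", "payload": {
  "motion": [
    [0,0,0,-20,0,0,0],
    [45,0,0,-10,0,0,-0.14],
    [45,0,0,0,0,0,-0.14],
    [45,0,0,0,0,0,-0.14],
    [45,0,0,0,0,0,-0.14],
    [45,0,0,0,0,0,-0.14],
    [45,0,0,0,0,0,-0.14],
    [45,0,0,0,0,0,-0.14]
  ]
}}

```text
time_s: 43.45
tcp_pos: [0.5302, 0.2731, 0.1088]
ee_rot: [[0.022, -1.0, -0.0], [-1.0, -0.022, -0.0], [0.0, 0.0, -1.0]]
wrist_force: [-0.0, 0.1, -0.0]
gripper_width: 0.492
gripper_force: 0.0
```

{"api": "arm_command", "payload": {
  "motion": [
    [45,0,0,0,0,0,-0.14],
    [45,0,0,0,0,0,-0.14],
    [45,0,0,0,0,0,-0.14],
    [45,0,0,0,0,0,-0.14],
    [45,0,0,0,0,0,-0.14],
    [45,0,0,0,0,0,-0.14],
    [45,0,0,0,0,0,-0.14],
    [45,0,0,0,0,0,-0.14]
  ]
}}

```text
time_s: 44.25
tcp_pos: [0.5302, 0.2731, 0.1088]
ee_rot: [[0.909, -0.416, -0.0], [-0.416, -0.909, -0.0], [-0.0, 0.0, -1.0]]
wrist_force: [-0.1, -0.4, 0.6]
gripper_width: 0.519
gripper_force: 0.0
```

{"api": "arm_command", "payload": {
  "motion": [
    [45,0,0,0,0,0,-0.14],
    [45,0,0,0,0,0,-0.14],
    [45,0,0,0,0,0,-0.14],
    [45,0,0,0,0,0,-0.14],
    [45,0,0,0,0,0,-0.14],
    [45,0,0,0,0,0,-0.14],
    [45,0,0,0,0,0,-0.14],
    [45,0,0,0,0,0,-0.14]
  ]
}}

```text
time_s: 45.05
tcp_pos: [0.5302, 0.2731, 0.1089]
ee_rot: [[0.771, 0.637, -0.0], [0.637, -0.771, -0.0], [-0.0, -0.0, -1.0]]
wrist_force: [0.8, -0.6, -0.1]
gripper_width: 0.516
gripper_force: 0.0
```

{"api": "arm_command", "payload": {
  "motion": [
    [45,0,0,0,0,0,-0.14],
    [45,0,0,0,0,0,-0.14],
    [45,0,0,0,0,0,-0.14],
    [45,0,0,0,0,0,-0.14],
    [45,0,0,0,0,0,-0.14],
    [45,0,0,0,0,0,0],
    [45,0,0,0,0,0,0]
  ]
}}

```text
time_s: 45.75
tcp_pos: [0.5302, 0.2731, 0.1089]
ee_rot: [[0.187, 0.982, -0.0], [0.982, -0.187, -0.0], [-0.0, -0.0, -1.0]]
wrist_force: [-0.3, -0.5, -0.1]
gripper_width: 0.52
gripper_force: 0.0
```

```bash
python3 -c "
from h import *
s=sense();R=s['ee_rot'];plan(B(-.001,.0555),.105,np.degrees(np.arctan2(R[1][1],R[0][1])))"
```

```text
t 45.75 tcp [0.5302 0.2731 0.1089] phi -10.81 j6 126.4 tilt [-0.0001 -0.    ] F [-0.3 -0.5 -0.1] w 45.3 gf 0.0
 -> rz -0.0 shift after turn mm [-62.4  26.5   3.9] boardxy [-0.0023  0.1233]
```

{"api": "arm_command", "payload": {
  "motion": [
    [45,-30,12.5,0,0,0,0],
    [45,-32,14,0,0,0,0],
    [45,0,0,15,0,0,0],
    [45,0,0,15,0,0,0],
    [45,0,0,0,0,0,0],
    [45,0,0,0,0,0,0]
  ]
}}

```text
time_s: 46.35
tcp_pos: [0.545, 0.2074, 0.0791]
ee_rot: [[0.185, 0.983, -0.0], [0.983, -0.185, -0.0], [-0.0, 0.0, -1.0]]
wrist_force: [0.2, -0.1, 1.6]
gripper_width: 0.516
gripper_force: 0.0
```

```bash
python3 -c "
from h import *
plan(B(-.001,.0555),.063,-10.8)"
```

```text
t 46.35 tcp [0.545  0.2074 0.0791] phi -10.69 j6 132.6 tilt [-0.     -0.0004] F [ 0.2 -0.1  1.6] w 44.9 gf 0.0
 -> rz 0.002 shift after turn mm [-0.6 -0.4 16.1] boardxy [-0.0004  0.0559]
```

{"api": "arm_command", "payload": {
  "motion": [
    [45,-0.5,0,8,0,0,0],
    [45,0,0,7.5,0,0,0],
    [45,0,0,0,0,0,0],
    [36,0,0,0,0,0,0],
    [32,0,0,0,0,0,0],
    [20,0,0,0,0,0,0],
    [20,0,0,0,0,0,0],
    [20,0,0,0,0,0,0]
  ]
}}

```text
time_s: 47.15
tcp_pos: [0.5448, 0.207, 0.0637]
ee_rot: [[0.185, 0.983, 0.0], [0.983, -0.185, 0.0], [0.0, 0.0, -1.0]]
wrist_force: [-1.5, 0.5, 0.7]
gripper_width: 0.311
gripper_force: 30.0
```

```bash
python3 -c "
from h import *
plan(B(-.001,.0555),.063,-10.8)"
```

```text
t 47.15 tcp [0.5448 0.207  0.0637] phi -10.64 j6 132.7 tilt [0.0003 0.0003] F [-1.5  0.5  0.7] w 27.0 gf 30.0
 -> rz 0.003 shift after turn mm [-0.1 -0.2  0.7] boardxy [-0.0008  0.0555]
```

{"api": "arm_command", "payload": {
  "motion": [
    [20,0,0,1.5,0,0,0],
    [20,0,0,1.5,0,0,0],
    [20,0,0,0,0,0,0],
    [20,0,0,0.13,0,0,0.14],
    [20,0,0,0.13,0,0,0.14],
    [20,0,0,0.13,0,0,0.14],
    [20,0,0,0.13,0,0,0.14],
    [20,0,0,0.13,0,0,0.14]
  ]
}}

```text
time_s: 47.95
tcp_pos: [0.5451, 0.2069, 0.0624]
ee_rot: [[0.777, 0.629, 0.001], [0.629, -0.777, -0.0], [0.001, 0.001, -1.0]]
wrist_force: [-4.1, -0.9, 13.2]
gripper_width: 0.315
gripper_force: 30.0
```

```bash
python3 -c "
from h import *
plan(B(-.001,.0555),.063,-10.8)"
```

```text
t 47.95 tcp [0.5451 0.2069 0.0624] phi -50.99 j6 92.2 tilt [ 0.0015 -0.0001] F [-4.1 -0.9 13.2] w 27.4 gf 30.0
 -> rz -0.702 shift after turn mm [-0.1 -0.6 -0.6] boardxy [-0.0004  0.0554]
```

Centred well this time, so I'll continue.

{"api": "arm_command", "payload": {
  "motion": [
    [20,0,0,0.4,0,0,0.14],
    [20,0,0,0.14,0,0,0.14],
    [20,0,0,0.14,0,0,0.14],
    [20,0,0,0.14,0,0,0.14],
    [20,0,0,0.14,0,0,0.14],
    [20,0,0,0.14,0,0,0.14],
    [20,0,0,0.14,0,0,0.14],
    [20,0,0,0.14,0,0,0.14]
  ]
}}

```text
time_s: 48.75
tcp_pos: [0.5452, 0.2064, 0.0613]
ee_rot: [[0.905, -0.425, 0.001], [-0.425, -0.905, -0.001], [0.002, 0.0, -1.0]]
wrist_force: [-4.2, -2.5, 14.8]
gripper_width: 0.31
gripper_force: 30.0
```

{"api": "arm_command", "payload": {
  "motion": [
    [20,0,0,0.14,0,0,0.14],
    [20,0,0,0.14,0,0,0.14],
    [20,0,0,0.14,0,0,0.14],
    [20,0,0,0.14,0,0,0.14],
    [20,0,0,0.14,0,0,0.14],
    [20,0,0,0.14,0,0,0.14],
    [20,0,0,0.14,0,0,0.14],
    [20,0,0,0.14,0,0,0.14]
  ]
}}

```text
time_s: 49.55
tcp_pos: [0.5447, 0.2061, 0.0602]
ee_rot: [[0.011, -1.0, 0.0], [-1.0, -0.011, -0.001], [0.001, -0.0, -1.0]]
wrist_force: [-5.1, -2.9, 15.4]
gripper_width: 0.315
gripper_force: 30.0
```

```bash
python3 -c "
from h import *
plan(B(-.001,.0555),.063,-10.8)"
```

```text
t 49.55 tcp [0.5447 0.2061 0.0602] phi -179.34 j6 -36.1 tilt [ 0.0002 -0.0014] F [-5.1 -2.9 15.4] w 27.4 gf 30.0
 -> rz -2.942 shift after turn mm [ 0.7 -0.3 -2.8] boardxy [-0.001   0.0548]
```

{"api": "arm_command", "payload": {
  "motion": [
    [20,0,0,0.14,0,0,0.14],
    [20,0,0,0.14,0,0,0.14],
    [20,0,0,0.14,0,0,0.14],
    [20,0,0,0.14,0,0,0.14],
    [20,0,0,0.14,0,0,0.14],
    [20,0,0,0.14,0,0,0.14],
    [20,0,0,0.14,0,0,0.14],
    [20,0,0,0.14,0,0,0.14]
  ]
}}

```text
time_s: 50.35
tcp_pos: [0.5444, 0.2064, 0.0591]
ee_rot: [[-0.895, -0.446, -0.0], [-0.446, 0.895, -0.001], [0.001, -0.001, -1.0]]
wrist_force: [-7.5, -1.0, 15.8]
gripper_width: 0.314
gripper_force: 30.0
```

{"api": "arm_command", "payload": {
  "motion": [
    [20,0,0,0.14,0,0,0.14],
    [20,0,0,0.14,0,0,0.14],
    [20,0,0,0.1,0,0,0.14],
    [20,0,0,0.1,0,0,0.14],
    [20,0,0,0,0,0,0]
  ]
}}

```text
time_s: 50.85
tcp_pos: [0.5444, 0.2066, 0.0589]
ee_rot: [[-0.996, 0.094, 0.0], [0.094, 0.996, -0.001], [-0.0, -0.001, -1.0]]
wrist_force: [-7.3, -1.1, 16.8]
gripper_width: 0.311
gripper_force: 30.0
```

```bash
python3 -c "
from h import *
plan(B(-.001,.0555),.063,-10.8)"
```

```text
t 50.85 tcp [0.5444 0.2066 0.0589] phi 84.58 j6 -132.2 tilt [ 0.0001 -0.0007] F [-7.3 -1.1 16.8] w 27.1 gf 30.0
 -> rz 1.665 shift after turn mm [ 0.3  0.1 -4.1] boardxy [-0.0012  0.0553]
```

The handle has dropped 4.2 mm and stopped, so it is home. I'll touch-check the head top, then go to the knob.

{"api": "arm_command", "payload": {
  "motion": [
    [34,0,0,-3,0,0,0],
    [34,0,0,0,0,0,0],
    [34,0,0,-15,0,0,0],
    [34,0,0,-12,0,0,0],
    [0,0,0,0,0,0,0],
    [0,0,0,0,0,0,0],
    [0,0,0,0,0,0,0],
    [0,0,0,0,0,0,0]
  ]
}}

```text
time_s: 51.65
tcp_pos: [0.5444, 0.2066, 0.085]
ee_rot: [[-0.996, 0.093, -0.001], [0.093, 0.996, -0.001], [0.001, -0.001, -1.0]]
wrist_force: [0.7, -0.3, 0.1]
gripper_width: 0.111
gripper_force: 0.0
```

{"api": "arm_command", "payload": {
  "motion": [
    [0,0,0,2,0,0,0],
    [0,0,0,2,0,0,0],
    [0,0,0,0,0,0,0],
    [0,0,0,0,0,0,0]
  ]
}}

```text
time_s: 52.05
tcp_pos: [0.5447, 0.2068, 0.0815]
ee_rot: [[-0.996, 0.093, -0.0], [0.093, 0.996, -0.0], [0.0, -0.0, -1.0]]
wrist_force: [-0.2, -0.1, -0.2]
gripper_width: 0.003
gripper_force: 0.0
```

```bash
python3 -c "
from h import *
plan(B(-.001,.0555),.0795,84.6)"
```

```text
t 52.05 tcp [0.5447 0.2068 0.0815] phi 84.66 j6 -132.0 tilt [-0.0003 -0.0003] F [-0.2 -0.1 -0.2] w 0.3 gf 0.0
 -> rz 0.001 shift after turn mm [0.1 0.1 2. ] boardxy [-0.0009  0.0554]
```

{"api": "arm_command", "payload": {
  "motion": [
    [0,0,0,1.5,0,0,0],
    [0,0,0,0,0,0,0],
    [0,0,0,0,0,0,0]
  ]
}}

```text
time_s: 52.35
tcp_pos: [0.5448, 0.2068, 0.0802]
ee_rot: [[-0.996, 0.093, -0.0], [0.093, 0.996, -0.0], [0.0, -0.0, -1.0]]
wrist_force: [-0.3, -0.2, 0.5]
gripper_width: 0.004
gripper_force: 0.0
```

{"api": "arm_command", "payload": {
  "motion": [
    [0,0,0,1.0,0,0,0],
    [0,0,0,0,0,0,0],
    [0,0,0,0,0,0,0]
  ]
}}

```text
time_s: 52.65
tcp_pos: [0.5449, 0.2069, 0.0793]
ee_rot: [[-0.996, 0.093, 0.0], [0.093, 0.996, 0.0], [-0.0, 0.0, -1.0]]
wrist_force: [0.3, -0.4, 0.6]
gripper_width: 0.009
gripper_force: 0.2
```

{"api": "arm_command", "payload": {
  "motion": [
    [20,0,0,-20,0,0,0],
    [50,0,0,-12,0,0,0],
    [50,0,0,0,0,0,0],
    [50,0,0,0,0,0,0]
  ]
}}

```text
time_s: 53.05
tcp_pos: [0.5446, 0.2069, 0.1113]
ee_rot: [[-0.996, 0.093, 0.0], [0.093, 0.996, 0.001], [-0.0, 0.001, -1.0]]
wrist_force: [-0.5, 0.5, -0.3]
gripper_width: 0.285
gripper_force: 0.0
```

```bash
python3 -c "
from h import *
plan(B(0,-.0185),.10,84.6)"
```

```text
t 53.05 tcp [0.5446 0.2069 0.1113] phi 84.64 j6 -132.0 tilt [0.0002 0.0006] F [-0.5  0.5 -0.3] w 24.8 gf 0.0
 -> rz 0.001 shift after turn mm [-21.9 -70.7  11.3] boardxy [-0.0009  0.0555]
```

Both handles are home. On to the knob.

{"api": "arm_command", "payload": {
  "motion": [
    [50,-11,-35,0,0,0,0],
    [50,-11,-36,0,0,0,0],
    [50,0,0,0,0,0,0],
    [50,0,0,15,0,0,0],
    [50,0,0,15,0,0,0],
    [50,0,0,0,0,0,0],
    [50,0,0,0,0,0,0]
  ]
}}

```text
time_s: 53.75
tcp_pos: [0.5598, 0.1342, 0.0808]
ee_rot: [[-0.996, 0.093, -0.001], [0.093, 0.996, -0.001], [0.001, -0.001, -1.0]]
wrist_force: [-0.2, 0.5, 0.9]
gripper_width: 0.574
gripper_force: 0.0
```

```bash
python3 -c "
from h import *
plan(B(0,-.0185),.06,84.6)"
```

```text
t 53.75 tcp [0.5598 0.1342 0.0808] phi 84.68 j6 -124.9 tilt [-0.0011 -0.0008] F [-0.2  0.5  0.9] w 49.9 gf 0.0
 -> rz 0.001 shift after turn mm [ 0.1  0.3 20.8] boardxy [ 0.     -0.0188]
```

{"api": "arm_command", "payload": {
  "motion": [
    [50,0,0,10,0,0,0],
    [50,0,0,10.5,0,0,0],
    [50,0,0,0,0,0,0],
    [42,0,0,0,0,0,0],
    [38,0,0,0,0,0,0],
    [25,0,0,0,0,0,0],
    [25,0,0,0,0,0,0],
    [25,0,0,0,0,0,0]
  ]
}}

```text
time_s: 54.55
tcp_pos: [0.5603, 0.1342, 0.0611]
ee_rot: [[-0.996, 0.093, 0.001], [0.093, 0.996, 0.0], [-0.001, 0.0, -1.0]]
wrist_force: [0.4, 0.1, 1.2]
gripper_width: 0.36
gripper_force: 30.0
```

```bash
python3 -c "
from h import *
plan(B(0,-.0185),.06,84.6)"
```

```text
t 54.55 tcp [0.5603 0.1342 0.0611] phi 84.66 j6 -124.9 tilt [0.0007 0.0003] F [0.4 0.1 1.2] w 31.3 gf 30.0
 -> rz 0.001 shift after turn mm [0.5 0.2 1.1] boardxy [ 0.0005 -0.0188]
```

{"api": "arm_command", "payload": {
  "motion": [
    [25,0,0,0,0,0,-0.14],
    [25,0,0,0,0,0,-0.14],
    [25,0,0,0,0,0,-0.14],
    [25,0,0,0,0,0,-0.14],
    [25,0,0,0,0,0,-0.14],
    [25,0,0,0,0,0,-0.14],
    [25,0,0,0,0,0,-0.14],
    [25,0,0,0,0,0,-0.14]
  ]
}}

```text
time_s: 55.35
tcp_pos: [0.5603, 0.1342, 0.061]
ee_rot: [[-0.513, -0.858, 0.001], [-0.858, 0.513, 0.0], [-0.001, -0.0, -1.0]]
wrist_force: [1.2, 0.6, 1.1]
gripper_width: 0.362
gripper_force: 30.0
```

{"api": "arm_command", "payload": {
  "motion": [
    [25,0,0,0,0,0,-0.13],
    [25,0,0,0,0,0,-0.13],
    [25,0,0,0,0,0,-0.06],
    [25,0,0,0,0,0,0]
  ]
}}

```text
time_s: 55.75
tcp_pos: [0.5602, 0.1338, 0.061]
ee_rot: [[-0.224, -0.975, 0.0], [-0.975, 0.224, 0.0], [-0.0, -0.0, -1.0]]
wrist_force: [0.4, -0.8, 0.5]
gripper_width: 0.356
gripper_force: 30.0
```

```bash
python3 -c "
from h import *
plan(B(0,-.0585),.06,165.8);print(sense()['moment'])"
```

```text
t 55.75 tcp [0.5602 0.1338 0.061 ] phi 167.08 j6 -42.5 tilt [0.0001 0.0001] F [ 0.4 -0.8  0.5] w 31.0 gf 30.0
 -> rz 0.022 shift after turn mm [ 35.7 -16.5   1. ] boardxy [ 0.0003 -0.0192]
[-0.37430761 -0.00589718 -0.32049987]
```

The knob is back at its free end. Now draw the jaw back 40 mm.

{"api": "arm_command", "payload": {
  "motion": [
    [25,2.7,-1.2,0,0,0,0],
    [25,5.5,-2.5,0,0,0,0],
    [25,7.3,-3.3,0,0,0,0],
    [25,7.3,-3.3,0,0,0,0],
    [25,7.3,-3.3,0,0,0,0],
    [25,5.5,-2.5,0,0,0,0],
    [25,0,0,0,0,0,0],
    [25,0,0,0,0,0,0]
  ]
}}

```text
time_s: 56.55
tcp_pos: [0.5678, 0.0949, 0.0609]
ee_rot: [[-0.223, -0.975, -0.0], [-0.975, 0.223, -0.001], [0.001, 0.0, -1.0]]
wrist_force: [-2.6, -1.6, 4.8]
gripper_width: 0.357
gripper_force: 30.0
```

```bash
python3 -c "
from h import *
plan(B(0,-.0585),.06,167)"
```

```text
t 56.55 tcp [0.5678 0.0949 0.0609] phi 167.13 j6 -38.5 tilt [-0.0005 -0.0009] F [-2.6 -1.6  4.8] w 31.1 gf 30.0
 -> rz 0.002 shift after turn mm [-0.2  0.4  0.9] boardxy [ 0.0003 -0.0589]
```

{"api": "arm_command", "payload": {
  "motion": [
    [50,0,0,0,0,0,0],
    [50,0,0,0,0,0,0],
    [50,0,0,0,0,0,0],
    [50,0,0,-20,0,0,0],
    [50,0,0,-30,0,0,0],
    [50,30,0,-30,0,0,0],
    [50,40,0,0,0,0,0],
    [50,40,0,0,0,0,0]
  ]
}}

```text
time_s: 57.35
tcp_pos: [0.5439, -0.0116, 0.1417]
ee_rot: [[-0.22, -0.976, 0.003], [-0.976, 0.22, 0.001], [-0.001, -0.003, -1.0]]
wrist_force: [0.7, 0.1, -1.2]
gripper_width: 0.574
gripper_force: 0.0
```

{"api": "arm_command", "payload": {
  "motion": [
    [50,40,0,0,0,0,0],
    [50,40,0,0,0,0,0],
    [50,40,0,0,0,0,0],
    [50,40,0,0,0,0,0],
    [50,30,0,0,0,0,0],
    [50,0,0,0,0,0,0],
    [50,0,0,0,0,0,0]
  ]
}}

```text
time_s: 58.05
tcp_pos: [0.5012, -0.1969, 0.1405]
ee_rot: [[-0.223, -0.975, -0.0], [-0.975, 0.223, 0.0], [-0.0, 0.0, -1.0]]
wrist_force: [1.0, 0.4, 0.6]
gripper_width: 0.574
gripper_force: 0.0
```

```bash
python3 -c "
from h import *
plan(B(0,-.0585),.06,167)
save('top','t6')"; python3 q.py t6
```

```text
t 58.05 tcp [ 0.5012 -0.1969  0.1405] phi 167.11 j6 -8.7 tilt [-0.0001  0.0001] F [1.  0.4 0.6] w 50.0 gf 0.0
 -> rz 0.002 shift after turn mm [-299.5    1.1   80.5] boardxy [-0.1211 -0.3325]
t6 head bx -1.8 by 125.3 r 14.3
t6 head bx -0.8 by 57.3 r 14.7
t6 S2far [(27.5, np.float64(4.2)), (-27.0, np.float64(9.6)), (-31.5, np.float64(10.6)), (-57.0, np.float64(6.9))]
t6 S2near [(-26.5, np.float64(10.8)), (-32.0, np.float64(11.0)), (-57.0, np.float64(8.7))]
t6 S1far [(-25.0, np.float64(9.9)), (-30.0, np.float64(10.5)), (-57.0, np.float64(8.8))]
t6 S1near [(-25.5, np.float64(8.2)), (-31.0, np.float64(9.9)), (-56.5, np.float64(9.6))]
```

View pics/br.png

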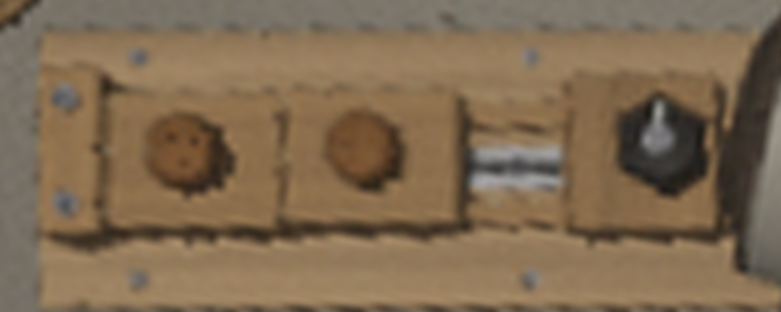

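The picture shows both stamps centred and square on the rails, at about (185,150) and (365,145). The jaw is drawn back about 40 mm and the gripper is clear.

```bash
python3 -c "
from station import finish_job
print(finish_job())"
```

```text
the job is handed in; nothing more can be done
None
```

The job is handed in with no verdict returned: both wooden stamps were clamped in a tight row, their handles screwed home (head height checked by touch), the knob freed and the jaw drawn back about 40 mm. The arm stayed clear of the beaker, jar and tumbler.

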